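Empty the parts cup and load the resistor burn-in jig

ROBOT

A 6-joint arm with a two-finger parallel gripper is mounted at the origin on the work surface. World frame = base frame: x ahead of the robot, y to its left, z up, the work surface at z = 0. Lengths are in m, angles in rad, forces in N, time in s.
With the tool pointing down it reaches from about 0.375 to 0.9 m from the base axis. Payload 3.1 kg.
Tool frame: the origin (TCP) lies on the mounting face of the last link; the fingertips stand 182 mm ahead of it and the grasp point (between the pads) lies 164 mm ahead of it; z points along the fingers, y is the direction in which the jaws open and shut (so a half turn about z gives the same grasp; the last joint's range is limited). The gripper opens to 87 mm and grips with 3 to 60 N. Pads are 19 mm wide; open, the fingers measure 117 mm over their backs; the gripper's body (75 mm by 190 mm) begins 51 mm behind the grasp point.
Start: joints at [1.103, 0.527, 1.433, -0, 1.181, -0.178], TCP at [0.179, 0.599, 0.405] pointing down, gripper open.
Joint ranges: [-3.08, 3.08], [-0.75, 2.2], [0.22, 2.44], [-1.43, 4.57], [0, 2.65], [-2.85, 2.85]. Speed limits (rad/s): [2.79, 2.79, 3.14, 3.14, 3.14, 3.14].

INTERFACE

Orientations are given as a unit quaternion [x, y, z, w].
In Python, from rig import robot, camera, camera_model gives the robot as it stands.
- The arm moves only by the tool drive_tool, never from a script. Its argument "plan" is a list that holds one entry, the list of rows, each a list of 6 numbers: the shift along the world's x, y, z in units of 2.5 cm (1.0 is 2.5 cm), then the turn, a rotation vector about the world's x, y, z in units of 6 degrees (1.0 is 6 degrees). A call has 1 to 8 rows; each row shifts and turns the commanded pose from where the row before left it; what a row does not reach is not made up. A row lasts 1/8 s, in which the tool goes at most 62.5 mm and 10.7 degrees, less where a joint would pass 70% of its speed; a pose out of reach is approached as far as the arm can. A call with a number of a shift or a turn outside -1 to 1 is refused whole. A call with a gripper value outside its range is refused whole. "grip" is the closure, from 0 (fully open) to 1 (shut), set as the call begins (left out, the last holds). The fingers move at their own pace and stop on an object; "force" is the grip in N (left out, the last holds). Time passes only in rows, so rows that do not move let the fingers close. It gives the time, the measured TCP pose, the force and the opening at its end, in the units of the state.
- robot.get_obs(): the state, without advancing time (a new reading comes with each control period).
- camera(name): name is "side" or "top" or "wrist"; returns the picture (400x640x3 uint8, red, green, blue); there is no depth.
- camera_model(name): a dict with "K" (3x3 intrinsics, pixels), "k1" (the pictures are not rectified: a ray, as slopes to the right and down, at radius r is drawn at 1 + k1 r^2 times it, then the intrinsics apply), "world_to_cam" (4x4, takes a point from world to camera coordinates); the wrist camera has in their place "tool_from_camera" (4x4, takes a point from camera to tool coordinates, whose origin is the TCP and whose axes are the flange's). Camera axes: x right, y up, looking along -z (the intrinsics and any distortion apply to the point x, -y, -z); pixel columns grow to the right and rows downward; lengths in m; the calibration is good to about 2 mm. A picture is of the moment at which its call begins: read the wrist's pose just before it. camera_model takes no time and is no camera call.
- robot.hand_in(): hands the job in, once; it reports no verdict.
The state is a dict: "time": time; "q": joint angles; "joint_velocities": joint speeds; "joint_torque": joint torques, N m; "position": TCP position; "tool_rot": TCP orientation; "ft_force": force on the tool from outside, world axes, zero at the start; "moment": the same for the moment, N m; "grip_width": finger opening in m.
Only numpy, scipy, OpenCV 4.12 (cv2) and the standard library are available. Lean on these libraries where they do the work, as an engineer would, in place of code of your own. Each camera call takes 0.05 s, during which the arm holds its last target.

TASK

Carry the steel cup over the black counting tray and tip it so that all the block resistors fall into the tray, then stand the empty cup upright in the middle of the green pad. Next lay every resistor fully home in a pocket of its own in the grey jig (any pockets), and only then swing the clamp frame down over them by its red tab until it is fully shut. Leave the tin of brass wool and the solder spool behind the tray where they are.

Things in the scene. Friction and masses are not known exactly. Their poses are not given: they have to be found in the camera images.
- cup: slick flared steel cup, rim 116 mm across, foot 66 mm, 55 mm high, wall 3.5 mm, about 0.12 kg; straight red octagonal handle, 22 mm across its flats (one pair upright, one level, two at 45 degrees), along the cup's -x, 53 to 143 mm from the axis. Origin: centre of the foot; z: up out of the mouth. Pieces slide out at about 80 degrees of tip, all by 95 to 110. May get shoved aside
- cup_grip (a point): point inside the red handle to grip it at, 102 mm from the cup's axis and 43 mm above its foot; axes as the cup's: the handle runs along x and can be taken from above or at 45 degrees to either side
- pad: round green pad 120 mm across, 3 mm thick, fixed, where the empty cup is to stand (cup foot at 3 mm); white spot in the middle. Origin: centre of its underside
- tray: shallow black counting tray, fixed, 200 mm along its x by 220 mm along its y, floor 3 mm thick, rim only 10 mm high above the bench. Origin: centre of its underside
- res0: white ceramic block resistor, 36 x 16 x 16 mm with a 4 mm thick steel pin standing 3 mm out of each end (42.5 mm overall), grey stripe, 17 g. Origin: its centre; x: its long axis; the four long sides are alike and either end may go first. Some of the four may be absent. At the start it is in the cup
- res1: white ceramic block resistor, 36 x 16 x 16 mm with a 4 mm thick steel pin standing 3 mm out of each end (42.5 mm overall), grey stripe, 17 g. Origin: its centre; x: its long axis; the four long sides are alike and either end may go first. Some of the four may be absent. At the start it is in the cup
- res2: white ceramic block resistor, 36 x 16 x 16 mm with a 4 mm thick steel pin standing 3 mm out of each end (42.5 mm overall), grey stripe, 17 g. Origin: its centre; x: its long axis; the four long sides are alike and either end may go first. Some of the four may be absent. At the start it is in the cup
- res3: white ceramic block resistor, 36 x 16 x 16 mm with a 4 mm thick steel pin standing 3 mm out of each end (42.5 mm overall), grey stripe, 17 g. Origin: its centre; x: its long axis; the four long sides are alike and either end may go first. Some of the four may be absent. At the start it is in the cup
- jig: grey burn-in jig, fixed, top 16 mm above the bench, 190 mm along its y and from 42 mm in front (-x) to 72 mm behind; four pockets side by side along y, 42 mm apart, their lengths along x. Behind them (+x) the clamp frame is hinged along y. Origin: centre of the block's underside
- pocket0 (a point): centre of the floor of a jig pocket, 10 mm above the bench. Pocket: 50 mm along the jig's x by 22 mm along the jig's y, 6 mm deep, 2 mm chamfer at its mouth. A resistor lying home in it has its centre 8 mm above this point and stands 10 mm proud of the jig's top
- pocket1 (a point): centre of the floor of a jig pocket, 10 mm above the bench. Pocket: 50 mm along the jig's x by 22 mm along the jig's y, 6 mm deep, 2 mm chamfer at its mouth. A resistor lying home in it has its centre 8 mm above this point and stands 10 mm proud of the jig's top
- pocket2 (a point): centre of the floor of a jig pocket, 10 mm above the bench. Pocket: 50 mm along the jig's x by 22 mm along the jig's y, 6 mm deep, 2 mm chamfer at its mouth. A resistor lying home in it has its centre 8 mm above this point and stands 10 mm proud of the jig's top
- pocket3 (a point): centre of the floor of a jig pocket, 10 mm above the bench. Pocket: 50 mm along the jig's x by 22 mm along the jig's y, 6 mm deep, 2 mm chamfer at its mouth. A resistor lying home in it has its centre 8 mm above this point and stands 10 mm proud of the jig's top
- clamp (a joint): angle of the clamp frame: 0 = shut, flat, 2 mm above resistors lying home; starts open (1.65 to 1.95, leaning back); stop at 2.0. Stiff hinge: it stays where it is left, 1 to 2 N on the tab moves it; it cannot shut on a resistor that is not home. Hinge axis: along the jig's y, 58 mm along +x of the jig's origin, 30 mm above the bench
- clamp_tab (a point): on the red tab (24 mm wide, 7 mm thick) in the middle of the clamp frame, 88 mm from the hinge axis; the tab ends 97 mm from the axis. Shut, it lies 34 mm above the bench over the jig's front edge, and this point is on its upper face. The frame's side arms run 93 mm either side of the middle, its bar 58 mm from the hinge
- tin: aluminium tin of brass wool, 68 mm across, 31 mm high; leave alone
- spool: aluminium solder spool, 52 mm across, 40 mm high, standing; leave alone

How it is judged:
By the outcome, as a careful person would: the job done as asked, in the order asked, and still so for the second after the job is handed in, with the robot touching nothing.
Of res0, res1, res2, res3 only 3 to 4 are there at a start; the rules pass over those that are not, and their reading is None.
At some moment in a run one of cup may be knocked a few centimetres aside while the robot is not near it.
It also fails if it takes over 210 s, if anything falls off the work surface, if the arm or the gripper's body presses on something with over 40 N, if the wrist force passes 120 N, or if a joint passes its speed limit or range.

## Working session

There is one attempt and no reset: what is moved stays moved. The work goes in short steps, Python scripts to look and compute and a tool call to move; the robot and the scene stay as the last step left them, time stands still between calls to the robot, and variables do not carry over. Pictures are saved under pics/ and viewed, and the job is handed in when it is done.

Besides the shell and the picture viewer there is one more tool, called after "Request:" by a JSON object that holds its "method" and its "body". drive_tool: Moves the arm, as the interface text tells. Shifts and turns lie within -1 to 1; 1 stands for 2.5 cm of shift or 6 degrees of turn. Its arguments: {"type":"object","properties":{"plan":{"type":"array","items":{"type":"array","items":{"type":"array","items":{"type":"number","minimum":-1,"maximum":1}}}},"grip":{"type":"number"},"force":{"type":"number"}},"required":["plan"]}

```bash
ls; mkdir -p pics; python3 - <<'E'
from rig import robot,camera,camera_model
import cv2
o=robot.get_obs();print(o)
for n in("side","top","wrist"):
    cv2.imwrite(f"pics/{n}0.png",camera(n)[:,:,::-1]);print(n,camera_model(n))
E
```

```text
pics
{'time': 0.0, 'q': array([ 1.10245108e+00,  5.28464440e-01,  1.43391410e+00, -2.06199071e-05,
        1.18138136e+00, -1.78526710e-01]), 'joint_velocities': array([-0.00039818,  0.00049573, -0.00065973, -0.00048069,  0.00183807,
        0.00054755]), 'joint_torque': array([ 1.17392491e-05, -4.40032017e+01, -1.76598877e+01,  6.32483815e-02,
        5.80995844e-02, -1.48583476e-04]), 'position': array([0.17844208, 0.59862266, 0.40376851]), 'tool_rot': array([ 1.44398681e-01,  9.89518998e-01, -1.03046480e-03, -3.35363910e-04]), 'ft_force': array([ 0.32680488,  0.57495529, -0.15702264]), 'moment': array([ 0.04728861,  0.00203157, -0.02699044]), 'grip_width': 0.08679909417985995}
side {'K': array([[434.60572716,   0.        , 321.2927973 ],
       [  0.        , 434.60572716, 198.03007081],
       [  0.        ,   0.        ,   1.        ]]), 'k1': 0.03238095341055367, 'world_to_cam': array([[ 0.99220704, -0.12283533,  0.02089682, -0.54241248],
       [ 0.05438508,  0.57783367,  0.81434054, -0.06560236],
       [-0.11210467, -0.80685794,  0.58001104, -1.09474424],
       [ 0.        
[... 356 characters left out ...]
313 , -0.5534015 ],
       [-0.11732807,  0.02498824,  0.99277878, -0.91443536],
       [ 0.        ,  0.        ,  0.        ,  1.        ]])}
wrist {'K': array([[336.2566705 ,   0.        , 321.71329978],
       [  0.        , 336.2566705 , 197.46085728],
       [  0.        ,   0.        ,   1.        ]]), 'k1': -0.05332751989936916, 'tool_from_camera': array([[ 7.01467234e-04,  9.55486866e-01,  2.95032805e-01,
         8.28183599e-02],
       [ 9.99999753e-01, -6.82190424e-04, -1.68262881e-04,
         1.72311586e-03],
       [ 4.04955819e-05,  2.95032850e-01, -9.55487109e-01,
         1.90662255e-02],
       [ 0.00000000e+00,  0.00000000e+00,  0.00000000e+00,
         1.00000000e+00]])}
```

View pics/top0.png

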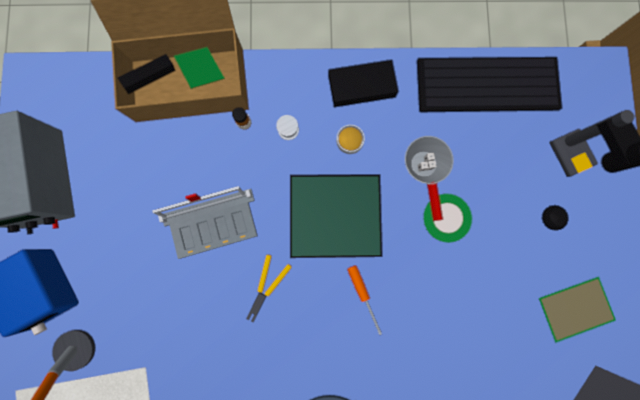

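View pics/side0.png

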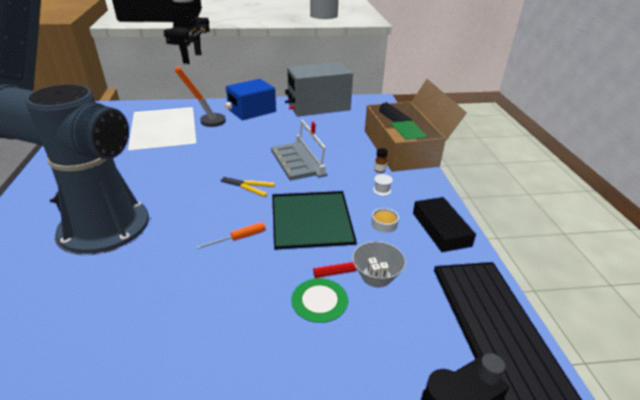

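View pics/wrist0.png

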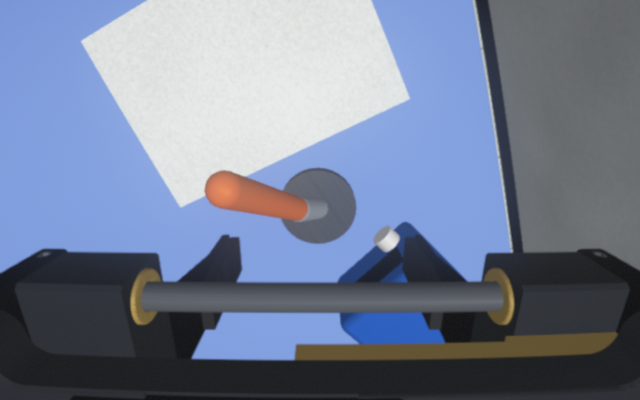

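The top view shows the cup at (428,160) with its handle over the pad at (447,217). The tray is at (336,216), the jig at (215,225) with its red tab at (193,197), the tin at (350,138) and the spool at (287,127). The side view agrees.

```bash
cat > h.py <<'E'
import numpy as np, cv2
from rig import robot,camera,camera_model
from scipy.spatial.transform import Rotation as R
def c2w(n,obs=None):
    m=camera_model(n)
    if n=="wrist":
        o=obs or robot.get_obs()
        T=np.eye(4);T[:3,:3]=R.from_quat(o["tool_rot"]).as_matrix();T[:3,3]=o["position"]
        return m,T@m["tool_from_camera"]
    return m,np.linalg.inv(m["world_to_cam"])
def ray(n,uv,obs=None):
    m,T=c2w(n,obs);D=np.array([m["k1"],0,0,0.])
    p=cv2.undistortPoints(np.array(uv,float).reshape(-1,1,2),m["K"],D)[:,0]
    d=np.c_[p[:,0],-p[:,1],-np.ones(len(p))]@T[:3,:3].T
    return T[:3,3],d/np.linalg.norm(d,axis=1)[:,None]
def onz(n,uv,z,obs=None):
    c,d=ray(n,uv,obs);return c+d*((z-c[2])/d[:,2])[:,None]
def proj(n,P,obs=None):
    m,T=c2w(n,obs);q=(np.atleast_2d(P)-T[:3,3])@T[:3,:3]
    return cv2.projectPoints(np.c_[q[:,0],-q[:,1],-q[:,2]].reshape(-1,1,3),np.zeros(3),np.zeros(3),m["K"],np.array([m["k1"],0,0,0.]))[0][:,0]
def tri(u1,u2,n1="top",n2="side",obs=None):
    c1,d1=ray(n1,u1,obs);c2,d2=ray(n2,u2,obs);d1=d1[0];d2=d2[0]
    s=np.linalg.lstsq(np.c_[d1,-d2],c2-c1,rcond=None)[0]
    a=c1+s[0]*d1;b=c2+s[1]*d2;return (a+b)/2,np.linalg.norm(a-b)
def save(name,im,crop=None,k=1):
    if crop:
        x0,y0,x1,y1=crop;im=im[y0:y1,x0:x1]
    if k!=1: im=cv2.resize(im,None,fx=k,fy=k,interpolation=cv2.INTER_CUBIC)
    cv2.imwrite("pics/"+name,np.ascontiguousarray(im[:,:,::-1]))
E
python3 - <<'E'
from h import *
np.set_printoptions(precision=4,suppress=True)
im=cv2.imread("pics/top0.png");hsv=cv2.cvtColor(im,cv2.COLOR_BGR2HSV)
def cc(mask,minA=15):
    n,l,s,c=cv2.connectedComponentsWithStats(mask.astype(np.uint8))
    return [(c[i].round(1),s[i]) for i in range(1,n) if s[i][4]>=minA]
H,S,V=cv2.split(hsv)
red=((H<6)|(H>174))&(S>150)&(V>90)
print("red",cc(red))
g=(H>50)&(H<75)&(S>150)
print("green",cc(g))
tray=(H>60)&(H<95)&(S>50)&(V<110)
print("tray",cc(tray,500))
m=((tray)*255).astype(np.uint8)
cs,_=cv2.findContours(m,0,2)
for c in cs:
    if cv2.contourArea(c)>3000: r=cv2.minAreaRect(c);b=cv2.boxPoints(r);print(r);print(onz("top",b,0.01))
print("corners tray by eye",onz("top",[[290,175],[381,175],[382,257],[291,257]],0.01))
print("tin",onz("top",[[350,138]],0.031),"spool",onz("top",[[287,126]],0.04))
print("cup rim",onz("top",[[428.5,160]],0.055))
print("padspot",onz("top",[[449,218]],0.003))
big=cv2.resize(im[60:280,130:490],None,fx=2.2,fy=2.2,interpolation=cv2.INTER_CUBIC)
cv2.imwrite("pics/topz.png",big)
save("sidez.png",cv2.imread("pics/side0.png")[:,:,::-1],(200,110,460,330),3)
E
```

```text
red [(array([434.6, 201.7]), array([428, 184,  14,  36, 295], dtype=int32)), (array([192.6, 197.2]), array([186, 194,  14,   7,  60], dtype=int32)), (array([ 55.1, 224.5]), array([ 53, 220,   5,   8,  20], dtype=int32))]
green [(array([198.6,  67.1]), array([ 175,   48,   49,   40, 1172], dtype=int32)), (array([448.9, 220. ]), array([424, 195,  47,  47, 811], dtype=int32)), (array([ 24.5, 217.5]), array([ 21, 216,   8,   4,  18], dtype=int32)), (array([  3.8, 222.1]), array([  0, 221,   9,   4,  16], dtype=int32))]
tray [(array([334.9, 215.8]), array([ 291,  176,   90,   81, 7141], dtype=int32))]
((335.5, 216.0), (80.0, 89.0), 90.0)
[[ 0.6128  0.0799  0.01  ]
 [ 0.6088 -0.1358  0.01  ]
 [ 0.4165 -0.1288  0.01  ]
 [ 0.4214  0.0819  0.01  ]]
corners tray by eye [[ 0.6153  0.0822  0.01  ]
 [ 0.6112 -0.1383  0.01  ]
 [ 0.4141 -0.1335  0.01  ]
 [ 0.419   0.0819  0.01  ]]
tin [[ 0.6989 -0.0639  0.031 ]] spool [[0.7282 0.0858 0.04  ]]
cup rim [[ 0.6368 -0.2441  0.055 ]]
padspot [[ 0.5037 -0.3011  0.003 ]]
```

View pics/topz.png

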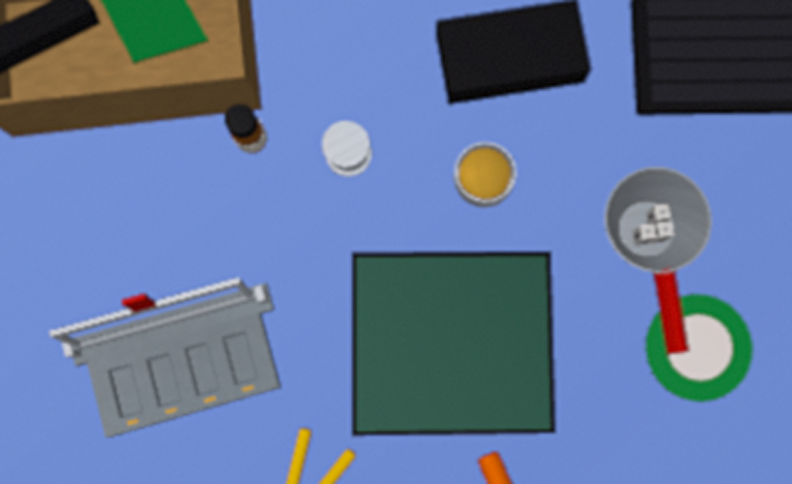

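View pics/sidez.png

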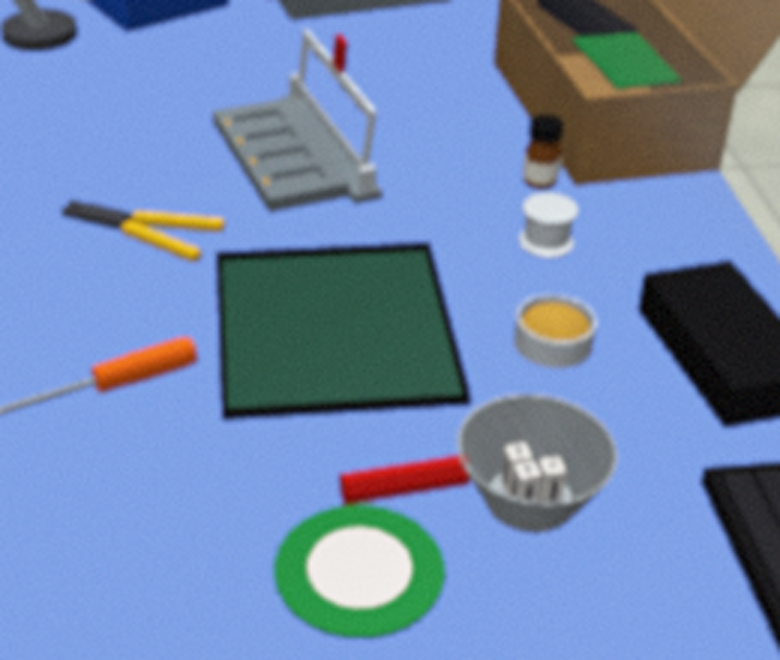

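```bash
python3 - <<'E'
from h import *
np.set_printoptions(precision=4,suppress=True)
im=cv2.imread("pics/top0.png");hsv=cv2.cvtColor(im,cv2.COLOR_BGR2HSV);H,S,V=cv2.split(hsv)
red=((H<6)|(H>174))&(S>130)&(V>70)
ys,xs=np.nonzero(red[180:225,420:450]);xs=xs+420;ys=ys+180
P=onz("top",np.c_[xs,ys],0.05)[:,:2];c=P.mean(0);u=np.linalg.svd(P-c)[2][0];u*=-np.sign(u[0])
t=(P-c)@u;print("handle c",c,"dir",u,np.degrees(np.arctan2(u[1],u[0])),t.min(),t.max())
# side handle
im=cv2.imread("pics/side0.png");hsv=cv2.cvtColor(im,cv2.COLOR_BGR2HSV);H,S,V=cv2.split(hsv)
red=((H<6)|(H>174))&(S>130)&(V>70);red[:250]=0
ys,xs=np.nonzero(red);print(xs.min(),xs.max(),ys.min(),ys.max())
P=onz("side",np.c_[xs,ys],0.048)[:,:2];c=P.mean(0);v=np.linalg.svd(P-c)[2][0];v*=-np.sign(v[0])
t=(P-c)@v;print("handle side",c,v,np.degrees(np.arctan2(v[1],v[0])),t.min(),t.max())
# clamp tab, jig geometry
z=[(112+i,) for i in range(0)]
k=2.2
pk=[(126,392),(164,381),(202,370),(239,359)]
P=onz("top",[[130+a/k,60+b/k] for a,b in pk],0.010);print("pockets",P)
d=P[3]-P[0];print(np.degrees(np.arctan2(d[1],d[0])),np.linalg.norm(np.diff(P,axis=0),axis=1))
pk=[(108,435),(280,388)]
print("front corners",onz("top",[[130+a/k,60+b/k] for a,b in pk],0.016))
print("tab",tri([192.6,197.2],[200+340/3,110+52/3]))
E
```

```text
handle c [ 0.5389 -0.2549] dir [-0.9914 -0.1306] -172.49844928537522 -0.042734535603428075 0.04145890905693894
314 355 263 276
handle side [ 0.5396 -0.2642] [-0.9913 -0.132 ] -172.4166991877627 -0.04449078434085535 0.043271473787557885
pockets [[0.4685 0.326  0.01  ]
 [0.4795 0.2856 0.01  ]
 [0.4904 0.245  0.01  ]
 [0.5015 0.2053 0.01  ]]
-74.74764085523648 [0.0419 0.0421 0.0412]
front corners [[0.4233 0.3422 0.016 ]
 [0.4691 0.1602 0.016 ]]
tab (array([0.5544, 0.2843, 0.1061]), np.float64(0.0016799545216789266))
```

Request:
{"method": "drive_tool", "body": {"plan": [[[1,-1,0,0,0,-1],[1,-1,0,0,0,-1],[1,-1,0,0,0,-1],[1,-1,0,0,0,-1],[1,-1,0,0,0,-1],[1,-1,0,0,0,-1],[1,-1,0,0,0,-1],[1,-1,0,0,0,-1]]]}}

```text
time: 1.15
position: [0.3792, 0.398, 0.4045]
tool_rot: [0.536, 0.844, -0.0, -0.0]
ft_force: [0.6, -0.5, 0.0]
grip_width: 0.0871
```

Request:
{"method": "drive_tool", "body": {"plan": [[[0.5,-1,0,0,0,-1],[0.5,-1,0,0,0,-1],[0.5,-1,0,0,0,-1],[0.5,-1,0,0,0,-1],[0.5,-1,0,0,0,-1],[0.5,-1,0,0,0,-1],[0.5,-1,0,0,0,-1],[0.5,-1,0,0,0,-1]]]}}

```text
time: 2.15
position: [0.4788, 0.1981, 0.4045]
tool_rot: [0.833, 0.553, -0.0, -0.0]
ft_force: [0.4, 0.1, 0.4]
grip_width: 0.0869
```

```bash
python3 -c "
from h import *
o=robot.get_obs();print(repr(o['q']),repr(o['position']),repr(o['tool_rot']))"
```

```text
array([1.76338594e-01, 3.84697716e-01, 1.69826670e+00, 2.30861616e-05,
       1.05914965e+00, 5.74316568e-01]) array([0.47880024, 0.19806808, 0.40454333]) array([ 8.32936213e-01,  5.53368952e-01, -2.35080394e-04, -1.13166150e-04])
```

Request:
{"method": "drive_tool", "body": {"plan": [[[0.2,-1,-0.6,0,0,-1],[0.2,-1,-0.6,0,0,-1],[0,-1,-0.6,0,0,-1],[0,-1,-0.6,0,0,-1],[0,-1,0,0,0,-1],[0,-1,0,0,0,-1],[0,-1,0,0,0,-1],[0,-1,0,0,0,-1]]], "grip": 0.5}}

```text
time: 3.15
position: [0.4885, -0.0019, 0.3446]
tool_rot: [0.986, 0.167, -0.0, -0.0]
ft_force: [0.8, 1.5, 0.0]
grip_width: 0.0442
```

```bash
python3 -c "
from h import *
o=robot.get_obs();print(repr(o['q']),repr(o['position']),repr(o['tool_rot']),o['grip_width'])"
```

```text
array([-2.33108066e-01,  4.37004877e-01,  1.83143251e+00,  1.95239473e-06,
        8.73465601e-01,  1.00262672e+00]) array([ 0.48847862, -0.0018908 ,  0.34460543]) array([ 9.85999605e-01,  1.66747579e-01, -1.42590279e-04, -6.12061672e-05]) 0.044209456177474404
```

Request:
{"method": "drive_tool", "body": {"plan": [[[0,0,0,-1,0,0],[0,0,0,-1,0,0],[0,0,0,-1,0,0],[0,0,0,-1,0,0],[0,0,0,-1,0,0]]]}}

```text
time: 3.78
position: [0.4885, -0.001, 0.3447]
tool_rot: [0.952, 0.163, -0.044, 0.257]
ft_force: [-0.5, -0.2, -0.4]
grip_width: 0.0435
```

```bash
python3 -c "
from h import *
o=robot.get_obs();print(repr(o['q']),repr(o['position']),repr(o['tool_rot']),o['grip_width'])"
```

```text
array([-0.10331011,  0.46901103,  1.83746825, -0.68994874,  0.90381093,
        1.58507988]) array([ 0.4885053 , -0.00102536,  0.34469792]) array([ 0.95172592,  0.1625563 , -0.04378328,  0.25666369]) 0.043502168900160544
```

```bash
cat > kin.py <<'E'
import numpy as np
from scipy.spatial.transform import Rotation as R
from scipy.optimize import least_squares
D=[([1.10245108,.52846444,1.4339141,0,1.18138136,-.17852671],[.17844208,.59862266,.40376851],[.144398681,.989518998,-.00103,-.000335]),
([1.76338594e-01,3.84697716e-01,1.69826670,2.3e-5,1.05914965,5.74316568e-01],[0.47880024,0.19806808,0.40454333],[8.32936213e-01,5.53368952e-01,-2.35080394e-04,-1.13166150e-04]),
([-2.33108066e-01,4.37004877e-01,1.83143251,2e-6,8.73465601e-01,1.00262672],[0.48847862,-0.0018908,0.34460543],[9.85999605e-01,1.66747579e-01,-1.4e-4,-6e-5]),
([-0.10331011,0.46901103,1.83746825,-0.68994874,0.90381093,1.58507988],[0.4885053,-0.00102536,0.34469792],[0.95172592,0.1625563,-0.04378328,0.25666369])]
try:
    import json
    for l in open("kd.jsonl"): D.append(json.loads(l))
except Exception: pass
def fk(q,p,s4=1,s6=1):
    a1,dl,h,L1,a3,L2,d6,w=p
    A=R.from_euler('z',q[0]);B=A*R.from_euler('y',q[1]);C=B*R.from_euler('y',q[2]);F=C*R.from_euler('z',s4*q[3])*R.from_euler('y',q[4])
    x=A.apply([a1,dl,h])+B.apply([0,0,L1])+C.apply([a3,0,L2])+F.apply([0,0,d6])
    return x,F*R.from_euler('z',s6*q[5]+w)
def fit(s4,s6):
    def f(p):
        r=[]
        for q,x,t in D:
            X,O=fk(q,p,s4,s6);r+=list(X-x)+list(.3*(O.inv()*R.from_quat(t)).as_rotvec())
        return np.array(r+list(1e-4*(p-p0)))
    best=None
    for w in(0,1.57,3.14,-1.57):
        p0=np.array([.05,.11,.35,.4,0,.4,.1,w]);s=least_squares(f,p0)
        if best is None or s.cost<best.cost:best=s
    return best
if __name__=="__main__":
    np.set_printoptions(precision=4,suppress=True)
    for s4 in(1,-1):
        for s6 in(1,-1):
            s=fit(s4,s6);print(s4,s6,s.cost,s.x)
E
python3 kin.py
```

```text
1 1 3.0861950871818475e-10 [0.     0.111  0.2742 0.588  0.1141 0.3917 0.1233 1.5708]
1 -1 0.29774597746651227 [0.     0.111  0.2742 0.588  0.1141 0.3917 0.1233 3.0625]
-1 1 0.07755425051856125 [ 0.0747  0.1095  0.0437  0.5676  0.1305  0.3264 -0.1113  1.352 ]
-1 -1 0.23075841612624431 [ 0.0747  0.1095  0.0437  0.5676  0.1305  0.3264 -0.1113  2.8027]
```

```bash
cat > ik.py <<'E'
from kin import *
P=np.array([0,.111,.2742,.588,.1141,.3917,.1233,np.pi/2])
lo=np.array([-3.08,-.75,.22,-1.43,0,-2.85])+.03;hi=np.array([3.08,2.2,2.44,4.57,2.65,2.85])-.03
def ik(x,O,q0=None,n=6):
    rng=np.random.default_rng(0);best=None
    c=[q0] if q0 is not None else []
    c+= [[np.arctan2(x[1],x[0])-.2,.5,1.7,a,1,b] for a in(0,1.5,-1) for b in(-1.5,0,1.5)] if q0 is None else []
    for q in c:
        s=least_squares(lambda q:np.r_[fk(q,P)[0]-x,.2*(fk(q,P)[1].inv()*O).as_rotvec()],np.clip(q,lo,hi),bounds=(lo,hi))
        if best is None or s.cost<best.cost-1e-9:best=s
        if best.cost<1e-9:break
    return best.x,np.sqrt(2*best.cost)
def toolR(yaw,alpha,flip=False):
    # handle dir = cup x at yaw; alpha: tilt about cup x (deg); tool x=+cup x (or - if flip), z down
    B=R.from_euler('z',yaw,degrees=True)*R.from_euler('x',alpha,degrees=True)*R.from_euler('x',180,degrees=True)
    return B*R.from_euler('z',180,degrees=True) if flip else B
def tcp(g,O): return np.array(g)-O.apply([0,0,.164])
E
python3 - <<'E'
from ik import *
np.set_printoptions(precision=2,suppress=True)
def path(a0,b,yaw1,flip,gt):
    O=toolR(7.5,a0,flip);q,e=ik(tcp([.536,-.257,.043],O),O);print("pick",a0,flip,q,round(e,4))
    O=toolR(yaw1,a0,flip);q,e=ik(tcp(gt,O),O,q);print(" mid",q,round(e,4))
    for t in(.25,.5,.75,1):
        O=toolR(yaw1,a0+b*t,flip);q,e=ik(tcp(gt,O),O,q);print("   ",t,q,round(e,4))
for flip in(0,1):
  for yaw1 in (7.5,-30,40):
    d=np.array([np.cos(np.radians(yaw1)),np.sin(np.radians(yaw1)),0])
    g=np.array([.515,-.027,.1])-.102*d
    for a0,b in((45,-105),(-45,105)):
        print("YAW",yaw1);path(a0,b,yaw1,flip,g)
E
```

```text
YAW 7.5
pick 45 0 [-0.84  1.01  1.28  0.41  1.55  0.44] 0.0
 mid [-0.72  0.76  1.89  0.52  1.19  0.34] 0.0
    0.25 [-0.55  0.58  2.01  0.36  0.8   0.61] 0.0
    0.5 [-0.28  0.53  2.09 -0.26  0.48  1.39] 0.0
    0.75 [ 0.02  0.64  2.11 -1.14  0.65  2.48] 0.0
    1 [ 0.24  0.86  2.04 -1.3   1.08  2.82] 0.0119
YAW 7.5
pick -45 0 [-0.32  0.86  1.83 -1.4   0.69  2.38] 0.0174
 mid [ 0.13  0.73  2.1  -1.28  0.83  2.72] 0.0
    0.25 [-0.15  0.56  2.11 -0.72  0.49  1.93] 0.0
    0.5 [-0.45  0.54  2.05  0.19  0.63  0.84] 0.0
    0.75 [-0.66  0.67  1.94  0.47  1.03  0.43] 0.0
    1 [-0.78  0.88  1.82  0.57  1.41  0.27] 0.0
YAW -30
pick 45 0 [-0.84  1.01  1.28  0.41  1.55  0.44] 0.0
 mid [-0.75  0.74  2.25  1.21  0.83  0.19] 0.0
    0.25 [-0.44  0.55  2.16  0.71  0.51  1.02] 0.0
    0.5 [-0.12  0.56  1.99 -0.2   0.65  2.13] 0.0
    0.75 [ 0.1   0.7   1.81 -0.54  1.07  2.56] 0.0
    1 [ 0.22  0.92  1.63 -0.69  1.48  2.72] 0.0
YAW -30
pick -45 0 [-0.32  0.86  1.83 -1.4   0.69  2.38] 0.0174
 mid [ 0.16  0.79  1.73 -0.61  1.25  2.65] 0.0
    0.25 [-0.01  0.61  1.91 -0.39  0.83  2.38] 0.0
    0.5 [-
[... 1963 characters left out ...]
2.82] 0.056
    1 [-0.91  0.98  2.33  1.39  1.02  2.82] 0.0306
YAW 40
pick 45 1 [-0.84  1.01  1.28  0.41  1.55 -2.7 ] 0.0
 mid [-0.58  0.83  1.57  0.18  1.5  -2.82] 0.0258
    0.25 [-0.52  0.64  1.81  0.1   1.   -2.82] 0.01
    0.5 [-0.42  0.54  2.07 -0.14  0.42 -2.57] 0.0
    0.75 [-0.23  0.57  2.21 -1.4   0.33 -1.13] 0.0406
    1 [ 0.12  0.76  2.18 -1.4   0.88 -0.61] 0.1169
YAW 40
pick -45 1 [-0.34  0.88  1.89  4.54  0.68 -0.45] 0.0142
 mid [-0.16  0.78  2.38  3.84  0.8   0.01] 0.0
    0.25 [-0.37  0.57  2.22  4.54  0.14 -0.93] 0.0195
    0.5 [-0.49  0.64  2.16  4.54  0.03 -1.01] 0.1082
    0.75 [-0.54  0.76  2.08  4.54  0.03 -1.05] 0.1976
    1 [-0.59  0.91  2.03  4.54  0.03 -1.1 ] 0.2788
```

```bash
cat >> ik.py <<'E'
def plan(x,O,o,N=None):
    """per-row shift/turn units to go from obs o to pose"""
    dx=(np.array(x)-o["position"])/.025
    rv=np.degrees((O*R.from_quat(o["tool_rot"]).inv()).as_rotvec())/6
    n=N or int(np.ceil(max(abs(dx).max(),abs(rv).max(),.01)))
    q=o["q"];bad=0;prev=q
    for k in range(1,n+1):
        Ok=R.from_rotvec(np.radians(rv*6*k/n))*R.from_quat(o["tool_rot"]);q,e=ik(o["position"]+dx*.025*k/n,Ok,prev);bad=max(bad,e);v=abs(q-prev).max()*8;prev=q
        if v>2:print("fast",k,np.round(abs(q-prev)*8,1))
    print("rows",n,"row",np.round(np.r_[dx,rv]/n,3).tolist(),"total",np.round(np.r_[dx,rv],2).tolist(),"err",round(bad,4),"qend",np.round(q,2))
E
python3 - <<'E'
from ik import *
from h import robot,camera,save
np.set_printoptions(precision=2,suppress=True)
for yaw in(-10,-20,-30,-40):
    d=np.array([np.cos(np.radians(yaw)),np.sin(np.radians(yaw)),0]);g=np.array([.515,-.027,.09])-.102*d
    O=toolR(yaw,45);q,e=ik(tcp(g,O),O)
    for a in(20,-10,-40,-60,-65,-70):
        O=toolR(yaw,a);q,e=ik(tcp(g,O),O,q)
    print(yaw,q,e)
for yaw in(-20,0,10,20,40):
    d=np.array([np.cos(np.radians(yaw)),np.sin(np.radians(yaw)),0]);g=np.array([.5037,-.301,.046])-.102*d
    O=toolR(yaw,45);q,e=ik(tcp(g,O),O);print("pad",yaw,q,e)
o=robot.get_obs()
O=toolR(7.5,45);d=np.array([.991,.131,0])
g=np.array([.536,-.257,.043])
x=tcp(g,O)-O.apply([0,0,.084]);print(x);plan(x,O,o)
E
```

```text
-10 [ 0.3   0.99  1.8  -1.01  1.39  2.82] 0.0021917452507453574
-20 [ 0.28  1.    1.69 -0.87  1.5   2.78] 4.115549121212015e-11
-30 [ 0.25  1.02  1.57 -0.74  1.62  2.76] 6.573389317591702e-11
-40 [ 0.21  1.04  1.46 -0.62  1.74  2.76] 1.2734849895628593e-10
pad -20 [-1.13  0.89  1.72  0.57  1.21  0.4 ] 1.6160246115651835e-09
pad 0 [-1.07  0.93  1.52  0.35  1.42  0.31] 1.4490084560752053e-10
pad 10 [-1.03  0.96  1.42  0.25  1.52  0.25] 2.9680785788434996e-11
pad 20 [-0.99  0.99  1.33  0.16  1.6   0.17] 5.98975596751238e-12
pad 40 [-0.9   1.04  1.17 -0.02  1.72 -0.02] 4.4531235773146405e-11
[ 0.56 -0.43  0.22]
rows 18 row [0.156, -0.955, -0.281, 0.684, 0.07, -0.132] total [2.82, -17.19, -5.05, 12.31, 1.25, -2.37] err 0.0 qend [-0.88  0.97  1.14  0.39  1.72  0.48]
```

Request:
{"method": "drive_tool", "body": {"plan": [[[0.15,-0.95,0,0.7,0.07,-0.13],[0.15,-0.95,0,0.7,0.07,-0.13],[0.15,-0.95,-0.2,0.7,0.07,-0.13],[0.15,-0.95,-0.2,0.7,0.07,-0.13],[0.15,-0.95,-0.2,0.7,0.07,-0.13],[0.15,-0.95,-0.2,0.7,0.07,-0.13],[0.15,-0.95,-0.2,0.7,0.07,-0.13],[0.15,-0.95,-0.2,0.7,0.07,-0.13]]], "grip": 0.55}}

```text
time: 4.78
position: [0.5186, -0.1919, 0.3144]
tool_rot: [0.991, 0.124, -0.036, -0.04]
ft_force: [-0.4, 0.4, -0.3]
grip_width: 0.0391
```

Request:
{"method": "drive_tool", "body": {"plan": [[[0.15,-0.95,-0.4,0.7,0.07,-0.13],[0.15,-0.95,-0.4,0.7,0.07,-0.13],[0.15,-0.95,-0.4,0.7,0.07,-0.13],[0.15,-0.95,-0.4,0.7,0.07,-0.13],[0.15,-0.95,-0.4,0.7,0.07,-0.13],[0.15,-0.95,-0.4,0.7,0.07,-0.13],[0.15,-0.95,-0.4,0.7,0.07,-0.13],[0.15,-0.95,-0.4,0.7,0.07,-0.13]]]}}

```text
time: 5.78
position: [0.5486, -0.3819, 0.234]
tool_rot: [0.941, 0.075, -0.025, -0.33]
ft_force: [0.7, 0.6, 0.3]
grip_width: 0.0391
```

```bash
cat > cup.py <<'E'
from h import *
from ik import *
np.set_printoptions(precision=4,suppress=True)
def redh(n,box,z):
    im=camera(n);hsv=cv2.cvtColor(im,cv2.COLOR_RGB2HSV);H,S,V=cv2.split(hsv)
    m=((H<6)|(H>174))&(S>130)&(V>70);k=np.zeros_like(m);x0,y0,x1,y1=box;k[y0:y1,x0:x1]=1;ys,xs=np.nonzero(m&k)
    P=onz(n,np.c_[xs,ys],z)[:,:2];c=P.mean(0);u=np.linalg.svd(P-c)[2][0];u*=-np.sign(u[0]);t=(P-c)@u
    print(n,"handle",c,np.degrees(np.arctan2(-u[1],-u[0])),t.min(),t.max(),len(xs));return im
E
python3 - <<'E'
from cup import *
im=redh("top",(380,100,520,260),.05);save("top1.png",im,(250,80,570,320),2)
im=redh("side",(280,230,420,300),.048);save("side1.png",im,(200,110,460,330),3)
o=robot.get_obs()
O=toolR(7.5,45);g=np.array([.536,-.257,.043])
plan(tcp(g,O)-O.apply([0,0,.084]),O,o)
E
```

```text
top handle [ 0.5389 -0.255 ] 7.517255070935931 -0.042788871113327374 0.04140744156171501 307
side handle [ 0.519  -0.2638] 22.71647338775277 -0.04767959253270258 0.025366623420588968 119
rows 2 row [0.216, -0.945, -0.285, 0.54, 0.085, -0.115] total [0.43, -1.89, -0.57, 1.08, 0.17, -0.23] err 0.0 qend [-0.88  0.97  1.14  0.39  1.72  0.48]
```

View pics/top1.png

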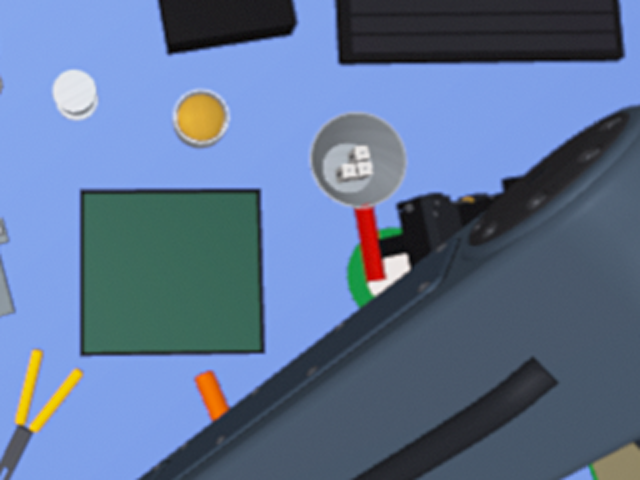

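View pics/side1.png

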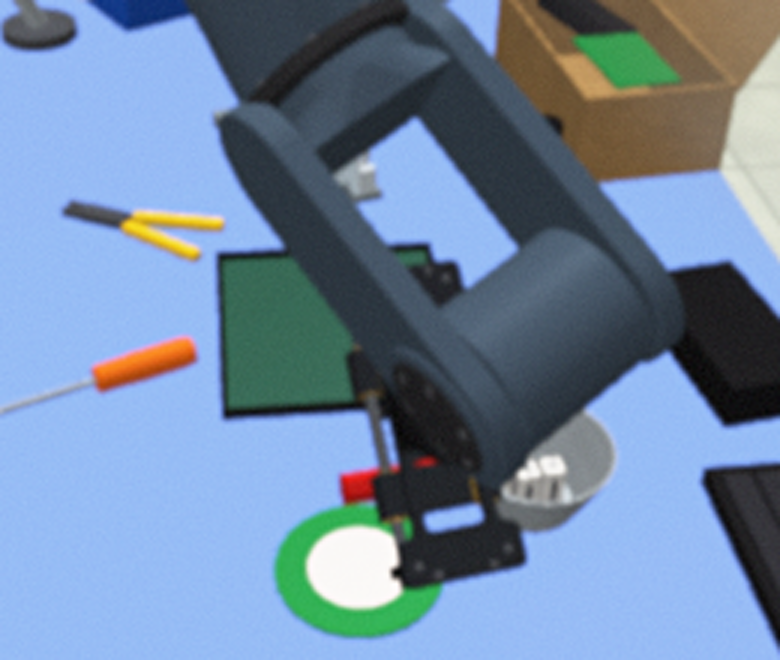

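Request:
{"method": "drive_tool", "body": {"plan": [[[0.22,-0.95,-0.28,0.54,0.08,-0.12],[0.22,-0.95,-0.28,0.54,0.08,-0.12],[0,0,0,0,0,0]]]}}

```text
time: 6.25
position: [0.5593, -0.429, 0.22]
tool_rot: [0.922, 0.061, -0.024, -0.381]
ft_force: [0.1, -0.1, -1.1]
grip_width: 0.0393
```

```bash
python3 - <<'E'
from cup import *
o=robot.get_obs()
O=toolR(7.5,45);g=np.array([.536,-.2575,.043])
plan(tcp(g,O)-O.apply([0,0,.004]),O,o,8)
Rt=R.from_quat(o["tool_rot"]);tip=o["position"]+Rt.apply([0,0,.164]);print(tip,Rt.apply([0,0,1]))
save("w1.png",camera("wrist"))
E
```

```text
rows 8 row [-0.039, 0.268, -0.291, 0.001, 0.002, -0.001] total [-0.31, 2.15, -2.33, 0.01, 0.02, -0.01] err 0.0 qend [-0.84  1.    1.27  0.41  1.56  0.44]
[ 0.5443 -0.3141  0.1039] [-0.0918  0.7004 -0.7078]
```

View pics/w1.png

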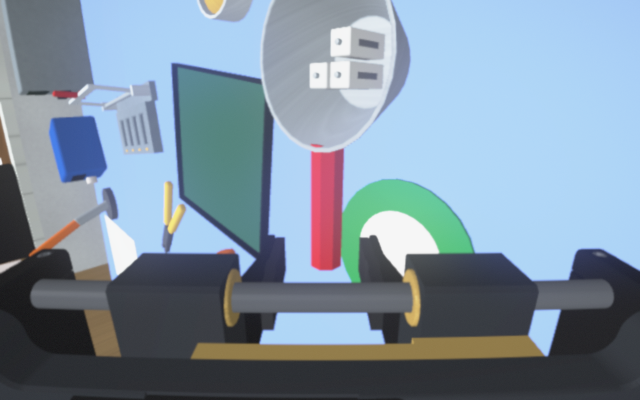

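The wrist view shows the handle centred between the fingers at column 327, with 3 resistors in the cup. Approaching the handle.

Request:
{"method": "drive_tool", "body": {"plan": [[[-0.04,0.27,-0.29,0,0,0],[-0.04,0.27,-0.29,0,0,0],[-0.04,0.27,-0.29,0,0,0],[-0.04,0.27,-0.29,0,0,0],[-0.04,0.27,-0.29,0,0,0],[-0.04,0.27,-0.29,0,0,0],[-0.04,0.27,-0.29,0,0,0],[-0.04,0.27,-0.29,0,0,0]]]}}

```text
time: 7.3
position: [0.5515, -0.3742, 0.1623]
tool_rot: [0.922, 0.062, -0.024, -0.382]
ft_force: [-0.1, -1.3, 0.2]
grip_width: 0.0392
```

Request:
{"method": "drive_tool", "body": {"plan": [[[0,0,0,0,0,0],[0,0,0,0,0,0],[0,0,0,0,0,0],[0,0,0,0,0,0]]], "grip": 1, "force": 50}}

```text
time: 7.8
position: [0.5516, -0.3749, 0.1629]
tool_rot: [0.922, 0.062, -0.024, -0.381]
ft_force: [0.3, -0.4, -0.3]
grip_width: 0.0215
```

```bash
python3 - <<'E'
from cup import *
o=robot.get_obs()
print(o['grip_width'],o['ft_force'],o["position"]+R.from_quat(o["tool_rot"]).apply([0,0,.164]))
save("w2.png",camera("wrist"))
E
```

```text
0.021490533138430343 [ 0.3375 -0.4436 -0.3014] [ 0.5367 -0.26    0.0468]
```

View pics/w2.png

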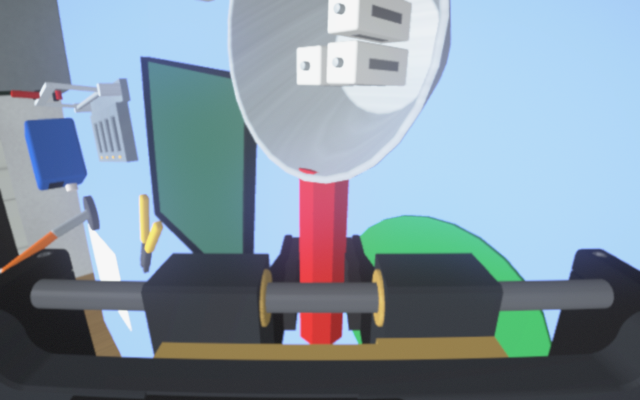

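Request:
{"method": "drive_tool", "body": {"plan": [[[0,0,0.3,0,0,0],[0,0,0.5,0,0,0],[0,0,0.7,0,0,0],[0,0,0.7,0,0,0],[0,0,0.7,0,0,0],[0,0,0.5,0,0,0],[0,0,0.3,0,0,0],[0,0,0,0,0,0]]]}}

```text
time: 8.85
position: [0.5516, -0.3747, 0.2558]
tool_rot: [0.922, 0.062, -0.024, -0.381]
ft_force: [0.4, -0.4, -2.4]
grip_width: 0.0215
```

```bash
python3 - <<'E'
from cup import *
o=robot.get_obs()
print(o['grip_width'],o['ft_force'],o['moment'])
def tc(g,O):return np.array(g)-O.apply([0,0,.168])
d=R.from_euler('z',-30,degrees=True).apply([1,0,0])
O=toolR(-30,45);plan(tc(np.array([.515,-.03,.13])-.102*d,O),O,o)
save("w3.png",camera("wrist"))
E
```

```text
0.021494132418879958 [ 0.3897 -0.4316 -2.373 ] [-0.7348  0.2709 -0.0069]
rows 12 row [-0.615, 0.976, -0.023, 0.001, 0.002, -0.522] total [-7.37, 11.71, -0.28, 0.01, 0.02, -6.27] err 0.0 qend [-0.77  0.65  2.24  1.11  0.87  0.33]
```

View pics/w3.png

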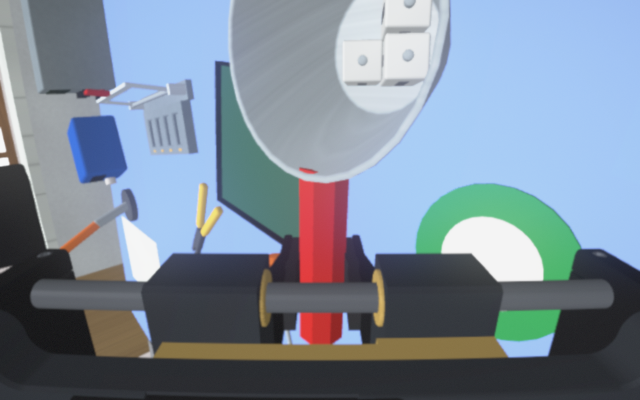

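Request:
{"method": "drive_tool", "body": {"plan": [[[-0.25,0.4,0,0,0,-0.2],[-0.45,0.7,0,0,0,-0.4],[-0.55,0.9,0,0,0,-0.5],[-0.6,0.95,0,0,0,-0.5],[-0.6,0.95,0,0,0,-0.5],[-0.6,0.95,0,0,0,-0.5],[-0.6,0.95,0,0,0,-0.5],[-0.6,0.95,0,0,0,-0.5]]]}}

```text
time: 9.9
position: [0.4442, -0.2043, 0.2551]
tool_rot: [0.917, -0.114, 0.047, -0.38]
ft_force: [0.5, 0.7, -2.7]
grip_width: 0.0215
```

Request:
{"method": "drive_tool", "body": {"plan": [[[-0.6,0.95,0,0,0,-0.5],[-0.6,0.95,0,0,0,-0.5],[-0.6,0.95,0,0,0,-0.5],[-0.6,0.95,0,0,0,-0.5],[-0.4,0.7,0,0,0,-0.4],[-0.2,0.4,0,0,0,-0.2],[0,0,0,0,0,0]]]}}

```text
time: 10.78
position: [0.3694, -0.0821, 0.2554]
tool_rot: [0.893, -0.236, 0.098, -0.37]
ft_force: [-0.3, 0.3, -1.8]
grip_width: 0.0214
```

```bash
cat > tip.py <<'E'
from cup import *
import sys
def tc(g,O):return np.array(g)-O.apply([0,0,.168])
d=R.from_euler('z',-30,degrees=True).apply([1,0,0])
def rows(a0,a1,n,z0,z1,off=(0,0)):
    o=robot.get_obs();q=o["q"];x=o["position"];Op=R.from_quat(o["tool_rot"])
    for k in range(1,n+1):
        a=a0+(a1-a0)*k/n;z=z0+(z1-z0)*k/n
        O=toolR(-30,a);t=tc(np.array([.515+off[0],-.03+off[1],z])-.102*d,O);q,e=ik(t,O,q)
        print(np.round(np.r_[(t-x)/.025,np.degrees((O*Op.inv()).as_rotvec())/6],2).tolist(),round(e,4));x=t;Op=O
    print(np.round(q,2))
E
python3 - <<'E'
from tip import *
o=robot.get_obs()
print(o['grip_width'],o['position']+R.from_quat(o["tool_rot"]).apply([0,0,.168]))
rows(45,0,8,.125,.10)
save("top3.png",camera("top"),(170,90,490,330),2)
E
```

```text
0.021423409879950617 [0.428  0.0212 0.1366]
[0.16, 0.43, -0.15, -0.82, 0.46, -0.07] 0.0
[0.26, 0.46, 0.27, -0.81, 0.47, 0.0] 0.0
[0.28, 0.49, 0.21, -0.81, 0.47, -0.0] 0.0
[0.3, 0.52, 0.16, -0.81, 0.47, 0.0] 0.0
[0.31, 0.54, 0.1, -0.81, 0.47, 0.0] 0.0
[0.32, 0.55, 0.04, -0.81, 0.47, 0.0] 0.0
[0.33, 0.56, -0.03, -0.81, 0.47, 0.0] 0.0
[0.33, 0.57, -0.09, -0.81, 0.47, 0.0] 0.0
[-0.21  0.53  2.04 -0.    0.57  1.88]
```

View pics/top3.png

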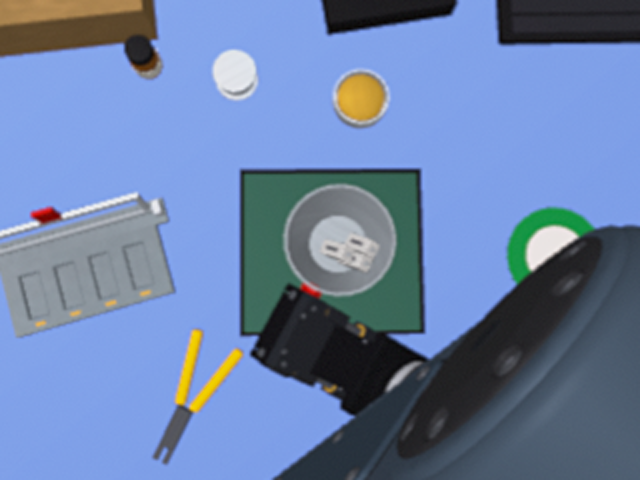

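Request:
{"method": "drive_tool", "body": {"plan": [[[0.15,0.4,-0.15,-0.81,0.47,-0.07],[0.24,0.42,0.27,-0.81,0.47,0],[0.24,0.44,0.21,-0.81,0.47,0],[0.26,0.46,0.16,-0.81,0.47,0],[0.27,0.48,0.1,-0.81,0.47,0],[0.28,0.48,0.04,-0.81,0.47,0],[0.29,0.5,-0.03,-0.81,0.47,0],[0.29,0.5,-0.09,-0.81,0.47,0]]]}}

```text
time: 11.82
position: [0.4212, 0.0089, 0.2682]
tool_rot: [0.966, -0.259, -0.0, 0.001]
ft_force: [-0.4, -0.1, -2.0]
grip_width: 0.0212
```

```bash
python3 - <<'E'
from tip import *
o=robot.get_obs()
print(o['grip_width'],o['position']+R.from_quat(o["tool_rot"]).apply([0,0,.168]))
rows(0,-64,14,.10,.09,(-.006,-.012))
save("top4.png",camera("top"),(170,90,490,330),2)
E
```

```text
0.021238178299439442 [0.421  0.0085 0.1002]
[0.24, 0.47, -0.06, -0.64, 0.37, 0.01] 0.0
[0.27, 0.46, -0.09, -0.66, 0.38, -0.0] 0.0
[0.26, 0.46, -0.13, -0.66, 0.38, 0.0] 0.0
[0.26, 0.45, -0.18, -0.66, 0.38, -0.0] 0.0
[0.25, 0.43, -0.22, -0.66, 0.38, 0.0] 0.0
[0.24, 0.42, -0.26, -0.66, 0.38, -0.0] 0.0
[0.23, 0.4, -0.29, -0.66, 0.38, -0.0] 0.0
[0.22, 0.38, -0.33, -0.66, 0.38, 0.0] 0.0
[0.21, 0.36, -0.36, -0.66, 0.38, 0.0] 0.0
[0.19, 0.34, -0.4, -0.66, 0.38, 0.0] 0.0
[0.18, 0.31, -0.43, -0.66, 0.38, 0.0] 0.0
[0.16, 0.28, -0.45, -0.66, 0.38, 0.0] 0.0
[0.15, 0.25, -0.48, -0.66, 0.38, -0.0] 0.0
[0.13, 0.22, -0.5, -0.66, 0.38, -0.0] 0.0
[ 0.22  0.96  1.63 -0.73  1.51  2.74]
```

View pics/top4.png

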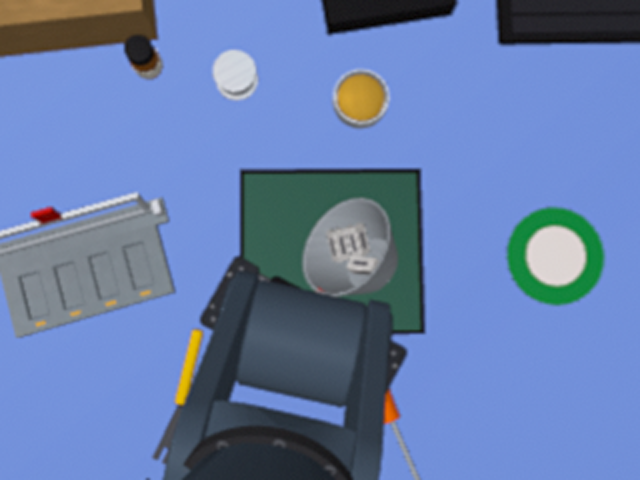

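Request:
{"method": "drive_tool", "body": {"plan": [[[0.24,0.47,-0.06,-0.66,0.38,0],[0.27,0.46,-0.09,-0.66,0.38,0],[0.26,0.46,-0.13,-0.66,0.38,0],[0.26,0.45,-0.18,-0.66,0.38,0],[0.25,0.43,-0.22,-0.66,0.38,0],[0.12,0.21,-0.13,-0.33,0.19,0],[0.12,0.21,-0.13,-0.33,0.19,0],[0.12,0.2,-0.15,-0.33,0.19,0]]]}}

```text
time: 12.88
position: [0.4619, 0.0809, 0.2406]
tool_rot: [0.934, -0.25, -0.067, 0.248]
ft_force: [0.5, 0.1, -1.5]
grip_width: 0.0216
```

Request:
{"method": "drive_tool", "body": {"plan": [[[0.12,0.2,-0.15,-0.33,0.19,0],[0.11,0.19,-0.16,-0.33,0.19,0],[0.11,0.19,-0.16,-0.33,0.19,0],[0.1,0.18,-0.18,-0.33,0.19,0],[0.1,0.18,-0.18,-0.33,0.19,0],[0.1,0.17,-0.2,-0.33,0.19,0],[0.1,0.17,-0.2,-0.33,0.19,0],[0,0,0,0,0,0]]]}}

```text
time: 13.88
position: [0.4805, 0.1133, 0.2093]
tool_rot: [0.89, -0.238, -0.1, 0.375]
ft_force: [-0.5, -0.3, -1.5]
grip_width: 0.0215
```

```bash
python3 - <<'E'
from tip import *
o=robot.get_obs()
print(o['grip_width'],o['position']+R.from_quat(o["tool_rot"]).apply([0,0,.168]),o['ft_force'])
print(np.degrees(np.arccos(-R.from_quat(o["tool_rot"]).apply([0,0,1])[2])))
rows(-50,-65,6,.092,.09,(-.006,-.012))
save("top5.png",camera("top"),(170,90,490,330),2)
save("side5.png",camera("side"),(200,110,460,330),3)
E
```

```text
0.021504281444634333 [0.4205 0.0091 0.092 ] [-0.4954 -0.2524 -1.5178]
45.69797117310769
[0.27, 0.44, -0.62, -0.98, 0.57, -0.01] 0.0
[0.09, 0.15, -0.25, -0.36, 0.21, 0.0] 0.0
[0.08, 0.14, -0.26, -0.36, 0.21, -0.0] 0.0
[0.08, 0.13, -0.26, -0.36, 0.21, 0.0] 0.0
[0.07, 0.12, -0.27, -0.36, 0.21, 0.0] 0.0
[0.06, 0.11, -0.28, -0.36, 0.21, -0.0] 0.0
[ 0.22  0.97  1.62 -0.73  1.53  2.75]
```

View pics/top5.png

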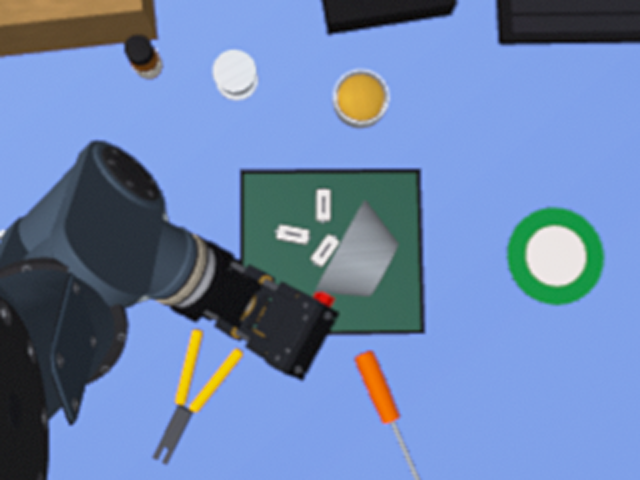

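View pics/side5.png

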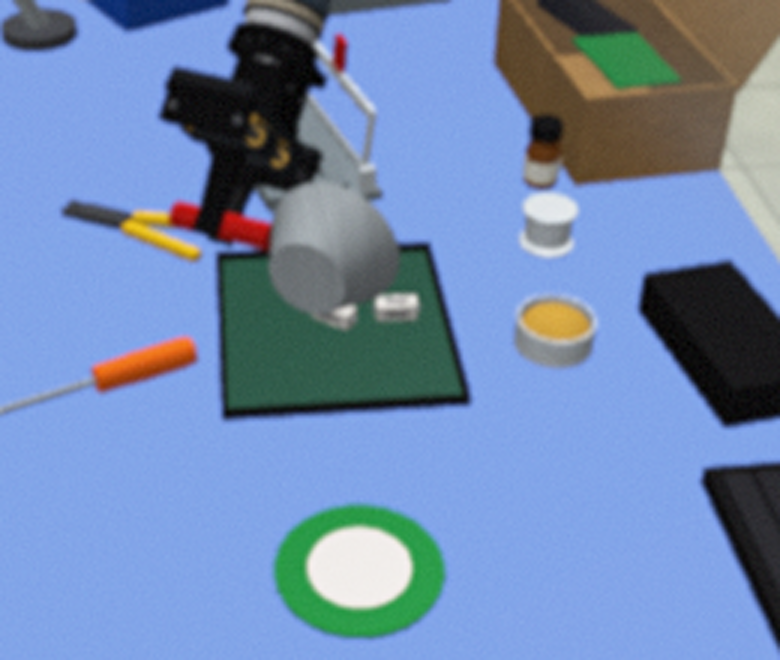

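All three resistors are flat in the tray, at zoomed pixels (323,205), (293,233) and (325,250), and the cup looks empty. Next I raise it and carry it to the pad.

Request:
{"method": "drive_tool", "body": {"plan": [[[0,0,0.6,0,0,0],[0,0,1,0,0,0],[0,0,1,0,0,0],[0,0,1,0,0,0]]]}}

```text
time: 14.48
position: [0.48, 0.1127, 0.3021]
tool_rot: [0.89, -0.239, -0.1, 0.375]
ft_force: [0.2, -0.1, -1.7]
grip_width: 0.0215
```

```bash
python3 - <<'E'
from tip import *
o=robot.get_obs()
im=camera("top");hsv=cv2.cvtColor(im,cv2.COLOR_RGB2HSV);H,S,V=cv2.split(hsv)
# pad centre: green ring outer contour
g=((H>50)&(H<75)&(S>150)).astype(np.uint8);g[:150]=0;g[:,:400]=0
cs,_=cv2.findContours(g,cv2.RETR_EXTERNAL,cv2.CHAIN_APPROX_NONE);c=max(cs,key=cv2.contourArea);e=cv2.fitEllipse(c);print(e,onz("top",[e[0]],.003))
im=camera("side");hsv=cv2.cvtColor(im,cv2.COLOR_RGB2HSV);H,S,V=cv2.split(hsv)
g=((H>45)&(H<78)&(S>130)).astype(np.uint8);g[:250]=0
cs,_=cv2.findContours(g,cv2.RETR_EXTERNAL,cv2.CHAIN_APPROX_NONE);c=max(cs,key=cv2.contourArea);e=cv2.fitEllipse(c);P=onz("side",c[:,0],.003);print(e,(P.min(0)+P.max(0))/2,P.max(0)-P.min(0))
for yaw in(0,10,20):
    dd=R.from_euler('z',yaw,degrees=True).apply([1,0,0]);pc=np.array([.504,-.301,.046+.09])
    O=toolR(yaw,45);plan(tc(pc-.102*dd,O),O,o)
E
```

```text
((447.2556457519531, 217.75477600097656), (45.11543655395508, 46.801483154296875), 140.68409729003906) [[ 0.5044 -0.2969  0.003 ]]
((319.302978515625, 300.0906066894531), (41.98387145996094, 54.66184616088867), 91.91311645507812) [ 0.5053 -0.3018  0.003 ] [0.1144 0.1144 0.    ]
rows 22 row [-0.142, -0.968, -0.086, 0.67, -0.179, 0.178] total [-3.12, -21.3, -1.89, 14.73, -3.94, 3.91] err 0.0 qend [-1.07  0.79  1.5   0.34  1.57  0.37]
rows 22 row [-0.101, -0.997, -0.086, 0.688, -0.121, 0.237] total [-2.23, -21.93, -1.89, 15.13, -2.66, 5.21] err 0.0 qend [-1.03  0.83  1.4   0.25  1.66  0.28]
rows 23 row [-0.054, -0.974, -0.082, 0.671, -0.058, 0.282] total [-1.25, -22.41, -1.89, 15.44, -1.34, 6.49] err 0.0 qend [-0.99  0.86  1.31  0.16  1.74  0.19]
```

Request:
{"method": "drive_tool", "body": {"plan": [[[-0.1,-0.97,0,0.69,-0.12,0.24],[-0.1,-0.97,0,0.69,-0.12,0.24],[-0.1,-0.97,0,0.69,-0.12,0.24],[-0.1,-0.97,0,0.69,-0.12,0.24],[-0.1,-0.97,0,0.69,-0.12,0.24],[-0.1,-0.97,0,0.69,-0.12,0.24],[-0.1,-0.97,0,0.69,-0.12,0.24],[-0.1,-0.97,0,0.69,-0.12,0.24]]]}}

```text
time: 15.58
position: [0.4595, -0.0818, 0.2998]
tool_rot: [0.983, -0.129, -0.083, 0.101]
ft_force: [0.8, 0.6, -1.3]
grip_width: 0.0213
```

Request:
{"method": "drive_tool", "body": {"plan": [[[-0.1,-0.97,0,0.69,-0.12,0.24],[-0.1,-0.97,0,0.69,-0.12,0.24],[-0.1,-0.97,0,0.69,-0.12,0.24],[-0.1,-0.97,0,0.69,-0.12,0.24],[-0.1,-0.97,0,0.69,-0.12,0.24],[-0.1,-0.97,0,0.69,-0.12,0.24],[-0.1,-0.97,0,0.69,-0.12,0.24],[-0.1,-0.97,0,0.69,-0.12,0.24]]]}}

```text
time: 16.58
position: [0.4396, -0.2757, 0.2997]
tool_rot: [0.982, -0.007, -0.057, -0.182]
ft_force: [0.6, 0.5, -0.6]
grip_width: 0.0213
```

```bash
python3 - <<'E'
from tip import *
o=robot.get_obs()
dd=R.from_euler('z',10,degrees=True).apply([1,0,0]);pc=np.array([.505,-.2985,.046+.06])
O=toolR(10,45);plan(tc(pc-.102*dd,O),O,o)
E
```

```text
rows 7 row [-0.082, -0.9, -0.428, 0.581, -0.101, 0.193] total [-0.58, -6.3, -3.0, 4.07, -0.71, 1.35] err 0.0 qend [-1.03  0.87  1.41  0.26  1.61  0.27]
```

Request:
{"method": "drive_tool", "body": {"plan": [[[-0.08,-0.9,-0.42,0.58,-0.1,0.19],[-0.08,-0.9,-0.42,0.58,-0.1,0.19],[-0.08,-0.9,-0.42,0.58,-0.1,0.19],[-0.08,-0.9,-0.42,0.58,-0.1,0.19],[-0.08,-0.9,-0.42,0.58,-0.1,0.19],[-0.08,-0.9,-0.42,0.58,-0.1,0.19],[-0.08,-0.9,-0.42,0.58,-0.1,0.19],[0,0,0,0,0,0]]]}}

```text
time: 17.58
position: [0.4255, -0.4338, 0.2249]
tool_rot: [0.921, 0.078, -0.033, -0.38]
ft_force: [-0.7, 0.6, -0.8]
grip_width: 0.0212
```

```bash
python3 - <<'E'
from tip import *
o=robot.get_obs()
dd=R.from_euler('z',10,degrees=True).apply([1,0,0]);pc=np.array([.505,-.2985,.046])
O=toolR(10,45);plan(tc(pc-.102*dd,O),O,o)
save("top6.png",camera("top"),(330,90,570,270),3)
save("side6.png",camera("side"),(220,170,460,350),3)
save("w6.png",camera("wrist"))
E
```

```text
rows 3 row [-0.004, 0.008, -0.802, 0.012, -0.006, 0.018] total [-0.01, 0.03, -2.41, 0.04, -0.02, 0.05] err 0.0 qend [-1.03  0.96  1.41  0.26  1.52  0.25]
```

View pics/top6.png

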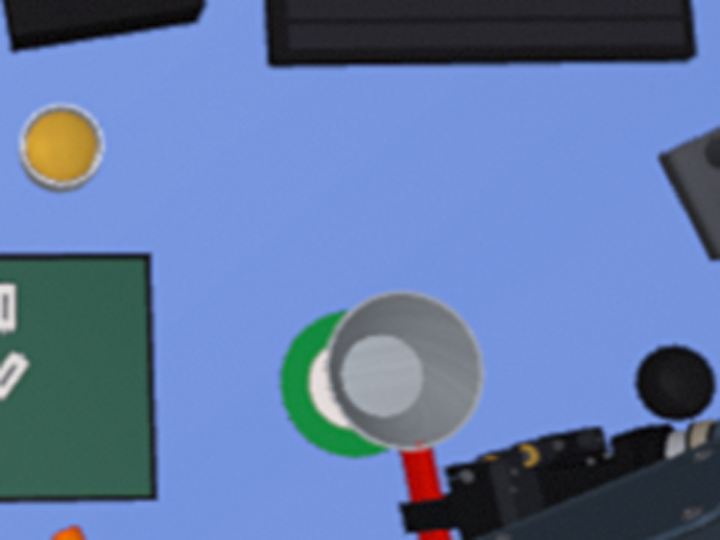

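View pics/side6.png

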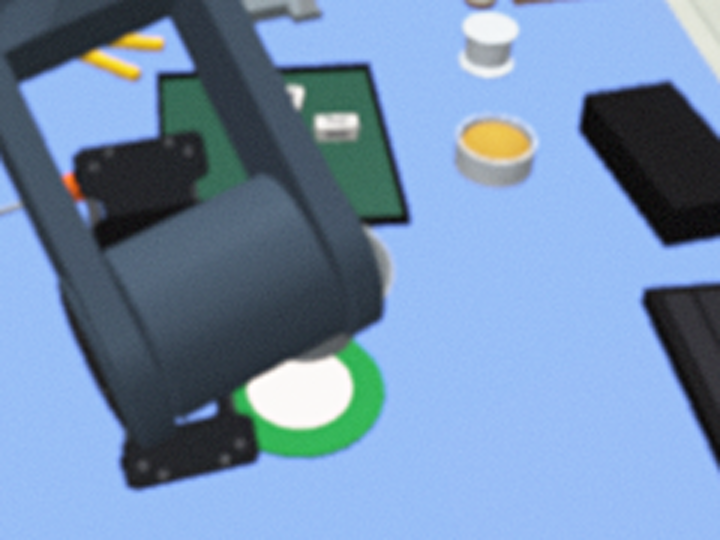

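View pics/w6.png

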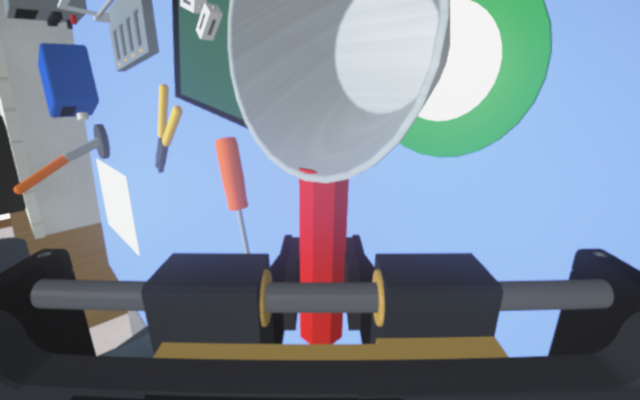

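```bash
python3 - <<'E'
from cup import *
print(onz("top",[[330+405/3,90+370/3]],.118),onz("top",[[330+382/3,90+376/3]],.0665),onz("top",[[330+356/3,90+384/3]],.003))
E
```

```text
[[ 0.5056 -0.2999  0.118 ]] [[ 0.5053 -0.3005  0.0665]] [[ 0.5037 -0.3003  0.003 ]]
```

Request:
{"method": "drive_tool", "body": {"plan": [[[-0.02,0,-0.6,0,0,0],[-0.02,0,-0.7,0,0,0],[0,0,-0.6,0,0,0],[0,0,-0.3,0,0,0],[0,0,-0.06,0,0,0],[0,0,0,0,0,0]]]}}

```text
time: 18.48
position: [0.4254, -0.4327, 0.17]
tool_rot: [0.921, 0.079, -0.033, -0.38]
ft_force: [-0.3, 0.4, -2.4]
grip_width: 0.0212
```

Request:
{"method": "drive_tool", "body": {"plan": [[[0,0,-0.06,0,0,0],[0,0,0,0,0,0]]]}}

```text
time: 18.73
position: [0.4254, -0.4327, 0.1688]
tool_rot: [0.921, 0.079, -0.033, -0.379]
ft_force: [-0.4, 0.6, -0.1]
grip_width: 0.0217
```

Request:
{"method": "drive_tool", "body": {"plan": [[[0,0,-0.06,0,0,0],[0,0,0,0,0,0]]]}}

```text
time: 18.98
position: [0.4253, -0.4325, 0.167]
tool_rot: [0.921, 0.079, -0.033, -0.38]
ft_force: [-0.2, -0.2, -0.9]
grip_width: 0.0212
```

Request:
{"method": "drive_tool", "body": {"plan": [[[0,0,-0.05,0,0,0],[0,0,0,0,0,0]]]}}

```text
time: 19.23
position: [0.4253, -0.4325, 0.1659]
tool_rot: [0.921, 0.079, -0.033, -0.38]
ft_force: [-0.8, 0.4, 0.8]
grip_width: 0.021
```

Request:
{"method": "drive_tool", "body": {"plan": [[[0,0,-0.05,0,0,0],[0,0,0,0,0,0]]]}}

```text
time: 19.48
position: [0.425, -0.4324, 0.165]
tool_rot: [0.921, 0.079, -0.033, -0.38]
ft_force: [-2.0, -0.2, 4.6]
grip_width: 0.0211
```

Request:
{"method": "drive_tool", "body": {"plan": [[[0,0,-0.04,0,0,0],[0,0,0,0,0,0]]]}}

```text
time: 19.73
position: [0.4249, -0.4323, 0.1643]
tool_rot: [0.921, 0.079, -0.033, -0.381]
ft_force: [-3.3, -0.6, 7.1]
grip_width: 0.0215
```

Request:
{"method": "drive_tool", "body": {"plan": [[[0,0,0.04,0,0,0],[0,0,0,0,0,0]]]}}

```text
time: 19.98
position: [0.4251, -0.4324, 0.1649]
tool_rot: [0.921, 0.079, -0.033, -0.38]
ft_force: [-3.6, 0.6, 4.1]
grip_width: 0.0213
```

Request:
{"method": "drive_tool", "body": {"plan": [[[0,0,0,0,0,0],[0,0,0,0,0,0],[0,0,0,0,0,0]]], "grip": 0.55}}

```text
time: 20.35
position: [0.4255, -0.4326, 0.1641]
tool_rot: [0.921, 0.079, -0.033, -0.379]
ft_force: [-0.2, -0.9, 0.0]
grip_width: 0.0376
```

Request:
{"method": "drive_tool", "body": {"plan": [[[0.035,-0.2,0.2,0,0,0],[0.035,-0.2,0.2,0,0,0],[0.07,-0.4,0.4,0,0,0],[0.07,-0.4,0.4,0,0,0],[0.1,-0.6,0.6,0,0,0],[0.1,-0.6,0.6,0,0,0],[0.1,-0.4,0.8,0,0,0],[0,0,1,0,0,0]]]}}

```text
time: 21.35
position: [0.4379, -0.5039, 0.2705]
tool_rot: [0.921, 0.079, -0.033, -0.379]
ft_force: [0.1, -0.1, 0.2]
grip_width: 0.0391
```

Request:
{"method": "drive_tool", "body": {"plan": [[[0,0,1,-0.9,0,0],[0,0.2,1,-0.9,0,0],[0,0.5,1,-0.9,0,0],[0,0.8,1,-0.9,0,0],[0,1,0,-0.9,0,0],[0,1,0,-0.9,0,0],[0,1,0,-0.9,0,0],[0,1,0,-0.9,0,0]]]}}

```text
time: 22.35
position: [0.438, -0.3647, 0.3706]
tool_rot: [0.996, 0.061, -0.059, -0.012]
ft_force: [-1.1, 0.4, 0.1]
grip_width: 0.039
```

```bash
python3 - <<'E'
from cup import *
im=camera("top");save("top7.png",im,(250,90,490,270),3);save("top7j.png",im,(120,110,420,310),2.6)
save("side7.png",camera("side"),(220,120,460,340),3)
o=robot.get_obs();print(np.round(o['q'],2),o['position'],o['tool_rot'])
E
```

```text
[-0.87  0.51  1.58 -0.09  1.15  0.61] [ 0.4379 -0.3625  0.3705] [ 0.9961  0.0625 -0.0601 -0.0145]
```

View pics/top7.png

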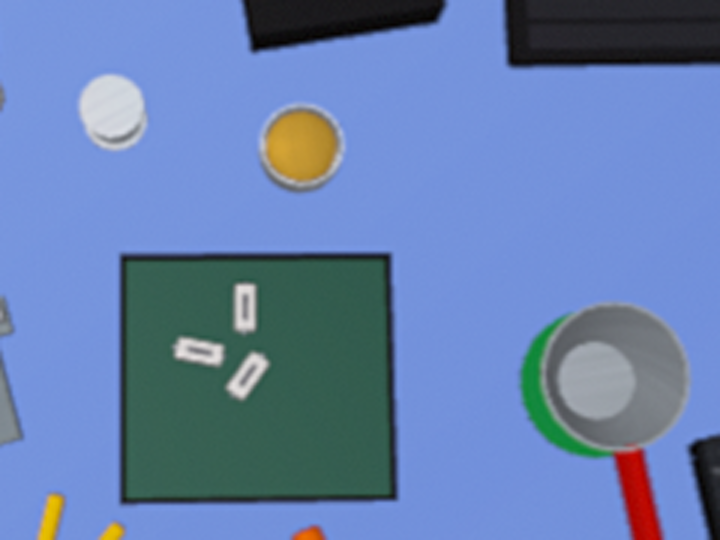

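View pics/side7.png

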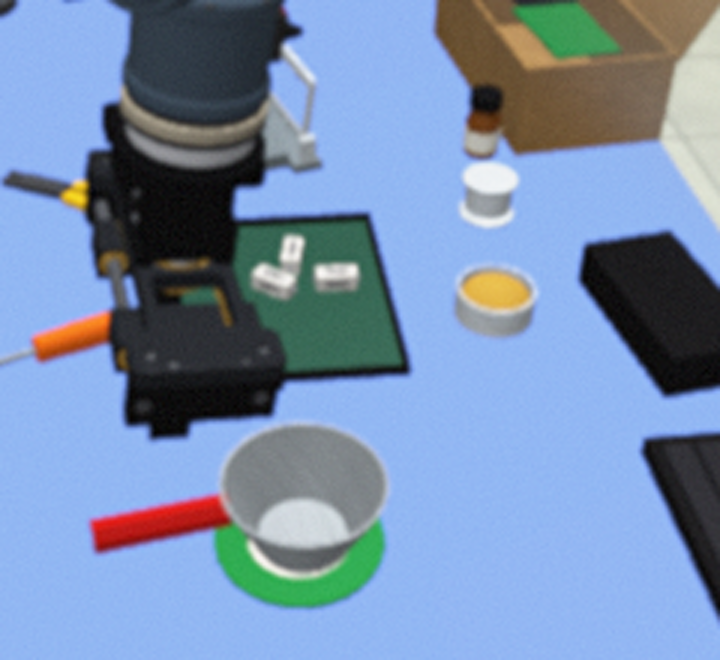

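```bash
cat > res.py <<'E'
from cup import *
def findres(n="top",z=.019,box=(285,170,390,260),o=None,amin=60,amax=5000):
    if n=="wrist":o=robot.get_obs()
    im=camera(n);hsv=cv2.cvtColor(im,cv2.COLOR_RGB2HSV);H,S,V=cv2.split(hsv)
    m=((S<70)&(V>120)).astype(np.uint8);k=np.zeros_like(m);x0,y0,x1,y1=box;k[y0:y1,x0:x1]=1;m&=k
    m=cv2.morphologyEx(m,cv2.MORPH_CLOSE,np.ones((5,5)))
    cs,_=cv2.findContours(m,cv2.RETR_EXTERNAL,cv2.CHAIN_APPROX_NONE);out=[]
    for c in cs:
        if not amin<cv2.contourArea(c)<amax:continue
        P=onz(n,c[:,0].astype(float),z,o)[:,:2];r=cv2.minAreaRect((P*1000).astype(np.float32))
        b=cv2.boxPoints(r);e=max((b[1]-b[0],b[2]-b[1]),key=np.linalg.norm)
        a=np.degrees(np.arctan2(e[1],e[0]));a=(a+90)%180-90
        uv=cv2.minAreaRect(c)[0]
        print(n,"px",np.round(uv,1),"c mm",np.round(r[0],1),"size",np.round(sorted(r[1]),1),"ang",round(a,1));out.append((np.array(r[0])/1000,a))
    return im,out
E
python3 - <<'E'
from res import *
findres()
print(onz("top",[[250+596/3,90+381/3]],.0065),onz("top",[[250+615/3,90+377/3]],.058))
save("side7c.png",camera("side"),(270,230,380,330),7)
o=robot.get_obs()
O=toolR(0,0);plan([.42,-.02,.33],O,o)
E
```

```text
top px [331.6 214.3] c mm [517.3 -16. ] size [21.3 39.5] ang -38.1
top px [316.2 206.6] c mm [536.4  20.3] size [18.7 40.6] ang 77.5
top px [331. 192.] c mm [570.8 -15.7] size [14.4 38.6] ang -1.2
[[ 0.5059 -0.2993  0.0065]] [[ 0.5052 -0.2979  0.058 ]]
rows 14 row [-0.052, 0.987, -0.115, -0.019, -0.081, -0.084] total [-0.73, 13.82, -1.62, -0.26, -1.13, -1.18] err 0.0 qend [-0.31  0.39  2.01  0.    0.75  1.26]
```

View pics/side7c.png

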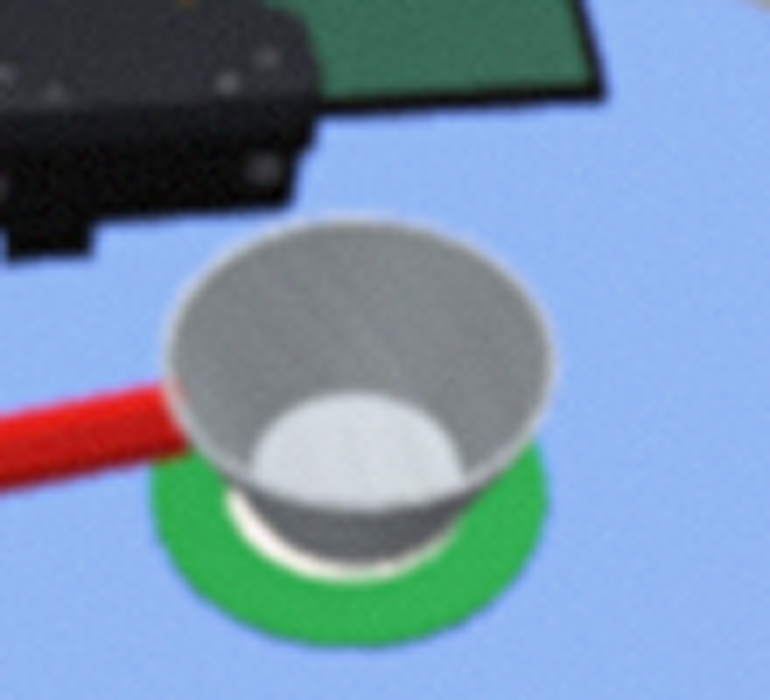

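```bash
python3 - <<'E'
from res import *
o=robot.get_obs()
plan([.54,.0,.33],toolR(77.5,0),o)
E
```

```text
rows 15 row [0.271, 0.975, -0.108, 0.036, -0.074, 0.781] total [4.07, 14.62, -1.62, 0.54, -1.12, 11.72] err 0.0 qend [-0.21  0.52  1.72  0.    0.9   0.01]
```

Request:
{"method": "drive_tool", "body": {"plan": [[[0.27,0.97,0,0.04,-0.07,0.78],[0.27,0.97,0,0.04,-0.07,0.78],[0.27,0.97,0,0.04,-0.07,0.78],[0.27,0.97,0,0.04,-0.07,0.78],[0.27,0.97,0,0.04,-0.07,0.78],[0.27,0.97,0,0.04,-0.07,0.78],[0.27,0.97,0,0.04,-0.07,0.78],[0.27,0.97,0,0.04,-0.07,0.78]]], "grip": 0.5}}

```text
time: 23.55
position: [0.4931, -0.1722, 0.3697]
tool_rot: [0.925, 0.379, -0.031, -0.008]
ft_force: [0.6, -0.1, 0.7]
grip_width: 0.0435
```

Request:
{"method": "drive_tool", "body": {"plan": [[[0.27,0.97,-0.2,0.04,-0.07,0.78],[0.27,0.97,-0.2,0.04,-0.07,0.78],[0.27,0.97,-0.2,0.04,-0.07,0.78],[0.27,0.97,-0.2,0.04,-0.07,0.78],[0.27,0.97,-0.2,0.04,-0.07,0.78],[0.27,0.97,-0.3,0.04,-0.07,0.78],[0.27,0.97,-0.3,0.04,-0.07,0.78],[0,0,0,0,0,0]]]}}

```text
time: 24.55
position: [0.5405, -0.0014, 0.329]
tool_rot: [0.78, 0.625, -0.004, -0.004]
ft_force: [-0.6, -0.3, 0.5]
grip_width: 0.0435
```

```bash
python3 - <<'E'
from res import *
o=robot.get_obs();print(o['position'],o['tool_rot'])
im,_=findres("wrist",box=(0,0,640,240),amin=200,amax=20000)
save("w8.png",im)
E
```

```text
[ 0.5405 -0.0014  0.329 ] [ 0.7805  0.6252 -0.0037 -0.0036]
wrist px [304.3 208.4] c mm [516.9 -14.3] size [22.6 43.6] ang -37.5
wrist px [361.6 195.5] c mm [570.1 -13.3] size [22.3 43.2] ang -2.3
wrist px [316. 165.] c mm [536.   22.5] size [17.9 43. ] ang 77.5
wrist px [209.   7.] c mm [482.2 165.3] size [10.2 31.9] ang -13.9
```

View pics/w8.png

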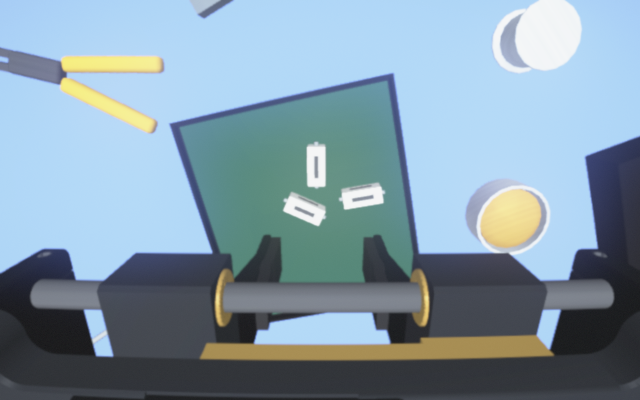

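```bash
python3 - <<'E'
from res import *
o=robot.get_obs()
plan([.536,.021,.245],toolR(77.5,0),o)
E
```

```text
rows 4 row [-0.044, 0.231, -0.843, -0.001, -0.023, 0.007] total [-0.17, 0.92, -3.37, -0.0, -0.09, 0.03] err 0.0 qend [-0.17  0.65  1.78  0.    0.7   0.05]
```

Request:
{"method": "drive_tool", "body": {"plan": [[[-0.04,0.23,-0.84,0,-0.02,0.01],[-0.04,0.23,-0.84,0,-0.02,0.01],[-0.04,0.23,-0.84,0,-0.02,0.01],[-0.04,0.23,-0.84,0,-0.02,0.01],[0,0,0,0,0,0]]]}}

```text
time: 25.22
position: [0.5353, 0.0205, 0.2445]
tool_rot: [0.78, 0.626, -0.001, -0.002]
ft_force: [-0.4, 0.1, -0.9]
grip_width: 0.0437
```

```bash
python3 - <<'E'
from res import *
o=robot.get_obs();print(o['position'],o['tool_rot'])
im,_=findres("wrist",box=(0,0,640,250),amin=200,amax=20000)
save("w9.png",im)
plan([.536,.021,.193],toolR(77.5,0),o)
E
```

```text
[0.5353 0.0205 0.2445] [ 0.7799  0.6259 -0.0014 -0.0017]
wrist px [398. 244.] c mm [580.5  -3.2] size [ 7.4 19.3] ang -12.6
wrist px [325.5 219. ] c mm [536.3  24.3] size [17.9 42.2] ang 78.4
rows 3 row [0.009, 0.007, -0.687, -0.003, -0.013, 0.0] total [0.03, 0.02, -2.06, -0.01, -0.04, 0.0] err 0.0 qend [-0.17  0.75  1.8  -0.    0.59  0.05]
```

View pics/w9.png

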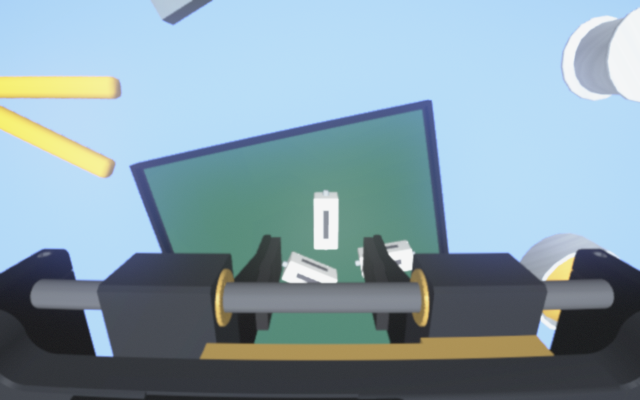

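Request:
{"method": "drive_tool", "body": {"plan": [[[0.02,0.03,-0.6,0,-0.02,0],[0.01,0.03,-0.6,0,-0.02,0],[0,0,-0.5,0,0,0],[0,0,-0.3,0,0,0],[0,0,-0.06,0,0,0],[0,0,0,0,0,0]]]}}

```text
time: 26.02
position: [0.5361, 0.0232, 0.194]
tool_rot: [0.779, 0.627, 0.001, 0.001]
ft_force: [-0.5, 0.6, 0.1]
grip_width: 0.0433
```

Request:
{"method": "drive_tool", "body": {"plan": [[[0,0,0,0,0,0],[0,0,0,0,0,0],[0,0,0,0,0,0],[0,0,0,0,0,0]]], "grip": 1, "force": 20}}

```text
time: 26.52
position: [0.5361, 0.0232, 0.1942]
tool_rot: [0.779, 0.627, 0.001, 0.001]
ft_force: [0.7, 0.5, 0.6]
grip_width: 0.0158
```

Request:
{"method": "drive_tool", "body": {"plan": [[[0,0,0.3,0,0,0],[0,0,0.7,0,0,0],[0,0,1,0,0,0],[0,0,1,0,0,0],[0,0,0.5,0,0,0],[0,0,0,0,0,0]]]}}

```text
time: 27.28
position: [0.5363, 0.0232, 0.2829]
tool_rot: [0.779, 0.627, 0.002, 0.002]
ft_force: [-0.3, -0.1, -0.2]
grip_width: 0.0156
```

```bash
python3 - <<'E'
from res import *
o=robot.get_obs();print(o['position'],o['tool_rot'],o['grip_width'])
save("w10.png",camera("wrist"))
im=camera("top");save("top10.png",im,(140,160,300,280),5)
save("side10.png",camera("side"),(220,120,460,300),3)
E
```

```text
[0.5363 0.0232 0.2829] [0.7793 0.6266 0.0023 0.0018] 0.015582571214316854
```

View pics/w10.png

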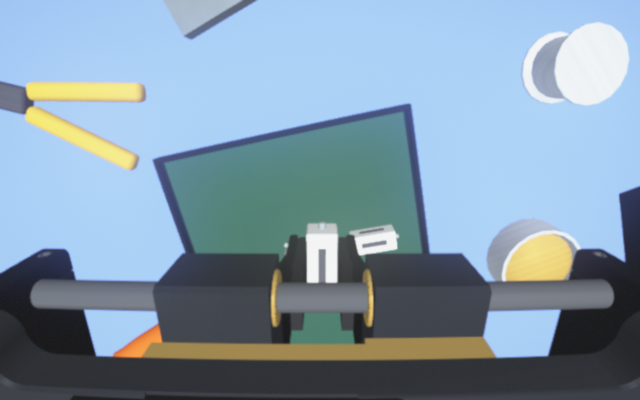

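View pics/top10.png

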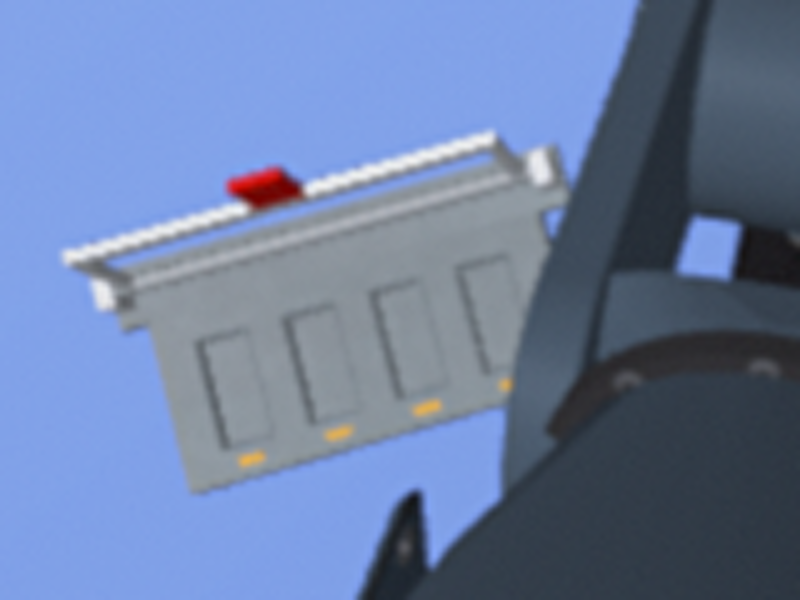

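View pics/side10.png

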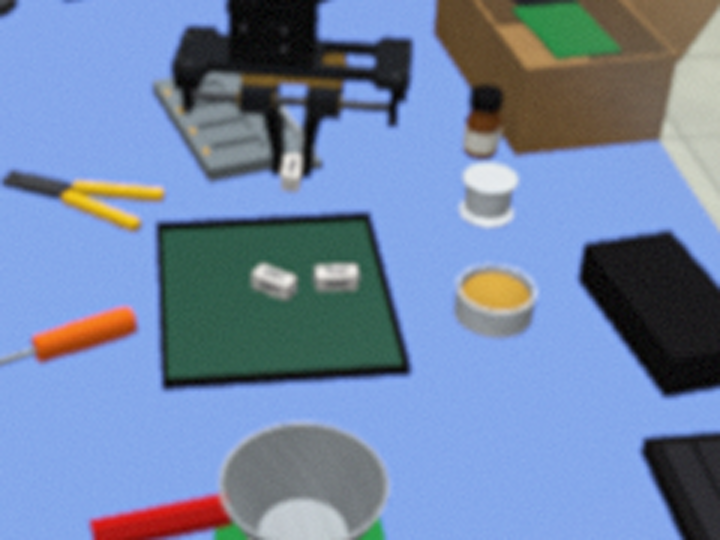

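```bash
python3 - <<'E'
from res import *
o=robot.get_obs()
pk=np.array([[234,389],[321,364],[408.5,339]])/5+[140,160]
P=onz("top",pk,.016);print(P,np.degrees(np.arctan2(*(P[0]-P[2])[:2])))
J=np.array([.485,.2655]);
plan([.485,.2655,.33],toolR(15.25,0,True),o)
E
```

```text
[[0.4693 0.3252 0.016 ]
 [0.4801 0.2847 0.016 ]
 [0.491  0.2438 0.016 ]] -14.958008748006641
rows 20 row [-0.101, 0.485, 0.098, -0.001, 0.0, 0.98] total [-2.03, 9.69, 1.96, -0.02, 0.0, 19.61] err 0.0 qend [ 0.3   0.53  1.69 -0.    0.92 -1.54]
```

Request:
{"method": "drive_tool", "body": {"plan": [[[-0.1,0.2,0.5,0,0,0.98],[-0.1,0.4,0.5,0,0,0.98],[-0.1,0.5,0.5,0,0,0.98],[-0.1,0.5,0.46,0,0,0.98],[-0.1,0.5,0,0,0,0.98],[-0.1,0.5,0,0,0,0.98],[-0.1,0.5,0,0,0,0.98],[-0.1,0.5,0,0,0,0.98]]]}}

```text
time: 28.42
position: [0.5157, 0.1135, 0.3293]
tool_rot: [0.463, 0.886, 0.001, -0.001]
ft_force: [0.7, -0.1, -0.0]
grip_width: 0.0156
```

Request:
{"method": "drive_tool", "body": {"plan": [[[-0.1,0.5,0,0,0,0.98],[-0.1,0.5,0,0,0,0.98],[-0.1,0.5,0,0,0,0.98],[-0.1,0.5,0,0,0,0.98],[-0.1,0.5,0,0,0,0.98],[-0.1,0.5,0,0,0,0.98],[-0.1,0.5,0,0,0,0.98],[-0.1,0.5,0,0,0,0.98]]]}}

```text
time: 29.42
position: [0.4957, 0.2135, 0.3292]
tool_rot: [0.071, 0.997, 0.001, -0.002]
ft_force: [0.3, 0.6, 0.1]
grip_width: 0.0159
```

Request:
{"method": "drive_tool", "body": {"plan": [[[-0.1,0.5,0,0,0,0.98],[-0.1,0.5,0,0,0,0.98],[-0.1,0.5,0,0,0,0.98],[-0.1,0.5,0,0,0,0.98],[0,0,0,0,0,0]]]}}

```text
time: 30.05
position: [0.4856, 0.2636, 0.3294]
tool_rot: [-0.132, 0.991, 0.001, -0.002]
ft_force: [-0.2, 0.0, -0.2]
grip_width: 0.0156
```

```bash
python3 - <<'E'
from res import *
o=robot.get_obs();print(o['position'],o['tool_rot'],o['grip_width'])
save("w11.png",camera("wrist"))
save("side11.png",camera("side"),(220,100,420,220),3.8)
E
```

```text
[0.4856 0.2636 0.3294] [-0.1323  0.9912  0.0011 -0.0019] 0.015643998525997595
```

View pics/w11.png

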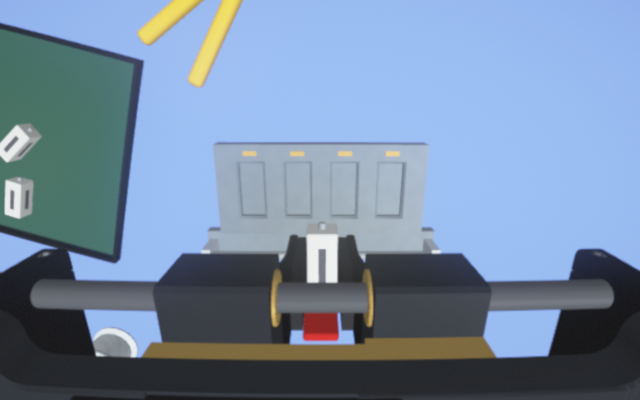

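View pics/side11.png

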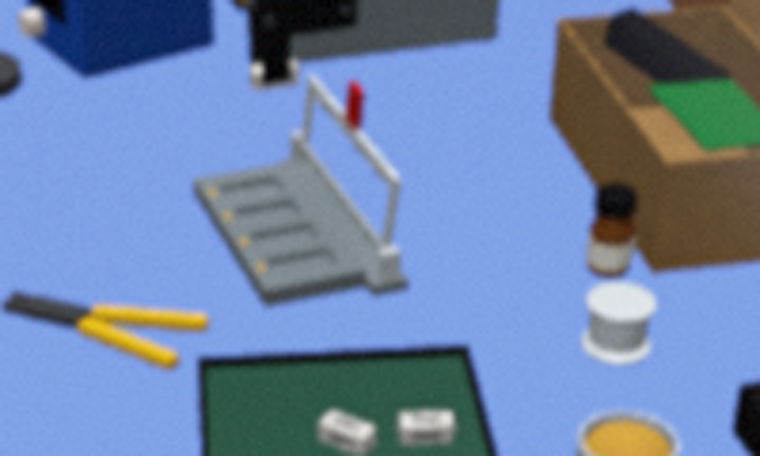

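```bash
python3 - <<'E'
from res import *
o=robot.get_obs()
im=cv2.imread("pics/w11.png");cv2.imwrite("pics/w11z.png",cv2.resize(im[130:260,200:440],None,fx=3.2,fy=3.2,interpolation=cv2.INTER_CUBIC))
P=onz("wrist",[[252.5,189],[298.5,189],[344.5,189],[391,189]],.016,o);print(P)
d=P[0]-P[3];print(np.degrees(np.arctan2(-d[0],d[1])),np.linalg.norm(d)/3)
E
```

```text
[[0.5019 0.2051 0.016 ]
 [0.491  0.2456 0.016 ]
 [0.48   0.286  0.016 ]
 [0.4689 0.3271 0.016 ]]
-164.87280866981646 0.042107663024724705
```

View pics/w11z.png

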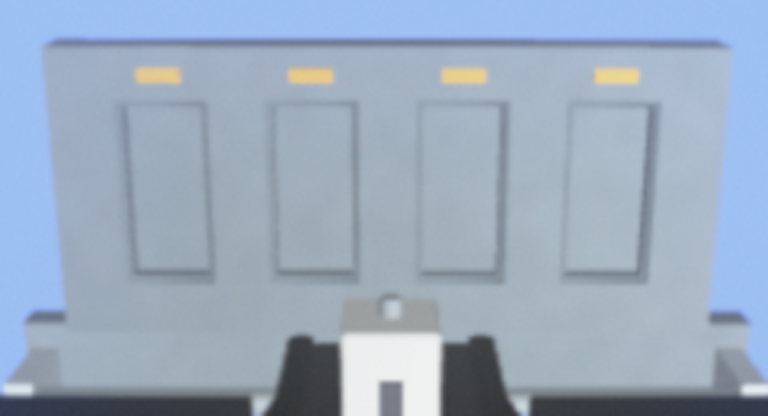

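```bash
python3 - <<'E'
from res import *
o=robot.get_obs()
plan([.4682,.3260,.225],toolR(15.1,0,True),o)
E
```

```text
rows 5 row [-0.142, 0.504, -0.838, -0.003, -0.006, -0.001] total [-0.71, 2.52, -4.19, -0.02, -0.03, -0.0] err 0.0 qend [ 0.41  0.72  1.7   0.    0.72 -1.42]
```

Request:
{"method": "drive_tool", "body": {"plan": [[[-0.14,0.5,-0.6,0,-0.01,0],[-0.14,0.5,-0.8,0,-0.01,0],[-0.14,0.5,-0.9,0,-0.01,0],[-0.14,0.5,-0.9,0,0,0],[-0.14,0.5,-0.7,0,0,0],[0,0,-0.3,0,0,0],[0,0,0,0,0,0]]]}}

```text
time: 31.02
position: [0.4685, 0.3256, 0.2249]
tool_rot: [-0.132, 0.991, 0.001, 0.0]
ft_force: [0.0, -0.3, -0.4]
grip_width: 0.0156
```

```bash
python3 - <<'E'
from res import *
o=robot.get_obs()
plan([.4682,.3260,.202],toolR(15.1,0,True),o)
save("w12.png",camera("wrist"))
E
```

```text
rows 1 row [-0.011, 0.017, -0.917, -0.018, 0.003, -0.017] total [-0.01, 0.02, -0.92, -0.02, 0.0, -0.02] err 0.0 qend [ 0.41  0.76  1.71 -0.    0.68 -1.42]
```

View pics/w12.png

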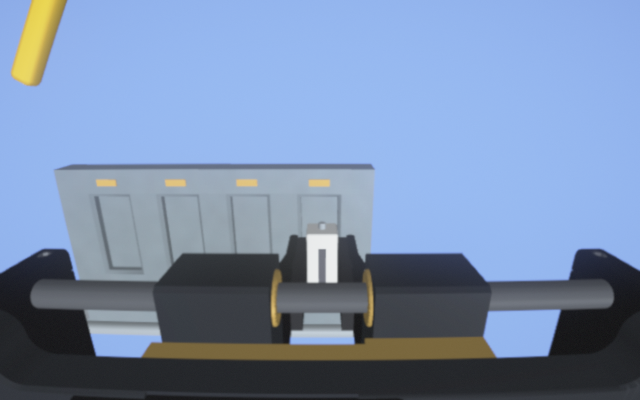

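Request:
{"method": "drive_tool", "body": {"plan": [[[0,0.02,-0.4,0,0,0],[0,0,-0.3,0,0,0],[0,0,-0.1,0,0,0],[0,0,0,0,0,0]]]}}

```text
time: 31.58
position: [0.4685, 0.3261, 0.2053]
tool_rot: [-0.132, 0.991, 0.001, 0.001]
ft_force: [1.3, -0.5, -0.7]
grip_width: 0.0155
```

Request:
{"method": "drive_tool", "body": {"plan": [[[0,0,-0.08,0,0,0],[0,0,0,0,0,0]]]}}

```text
time: 31.82
position: [0.4686, 0.3262, 0.2035]
tool_rot: [-0.132, 0.991, 0.001, 0.001]
ft_force: [0.4, 0.3, 0.4]
grip_width: 0.0155
```

Request:
{"method": "drive_tool", "body": {"plan": [[[0,0,-0.06,0,0,0],[0,0,0,0,0,0]]]}}

```text
time: 32.08
position: [0.4685, 0.3262, 0.202]
tool_rot: [-0.132, 0.991, 0.001, 0.001]
ft_force: [0.0, -0.3, -0.5]
grip_width: 0.0156
```

Request:
{"method": "drive_tool", "body": {"plan": [[[0,0,-0.04,0,0,0],[0,0,0,0,0,0]]]}}

```text
time: 32.33
position: [0.4686, 0.3262, 0.2012]
tool_rot: [-0.132, 0.991, 0.001, 0.001]
ft_force: [-1.0, 0.6, 1.4]
grip_width: 0.0157
```

Request:
{"method": "drive_tool", "body": {"plan": [[[0,0,0,0,0,0],[0,0,0,0,0,0],[0,0,0,0,0,0]]], "grip": 0.7}}

```text
time: 32.7
position: [0.4685, 0.3261, 0.2009]
tool_rot: [-0.132, 0.991, 0.001, 0.001]
ft_force: [-0.2, -0.3, -0.7]
grip_width: 0.0255
```

Request:
{"method": "drive_tool", "body": {"plan": [[[0,0,0.3,0,0,0],[0,0,0.6,0,0,0],[0,0,1,0,0,0],[0,0,1,0,0,0],[0,0,1,0,0,0],[0,-0.3,1,0,0,0],[0,-1,0.3,0,0,0],[0,-1,0,0,0,0]]]}}

```text
time: 33.7
position: [0.4686, 0.2683, 0.3333]
tool_rot: [-0.133, 0.991, 0.001, 0.003]
ft_force: [0.4, 0.2, -0.7]
grip_width: 0.0264
```

```bash
python3 - <<'E'
from res import *
o=robot.get_obs();print(o['position'])
im=camera("wrist");save("w13.png",im)
P=proj("wrist",[[.469,.3262,.026]],o);print(P)
plan([.571,-.0145,.245],toolR(-1.5,0,True),o)
save("top13.png",camera("top"),(140,160,300,280),5)
E
```

```text
[0.4686 0.2683 0.3333]
[[380.0411 204.3452]]
rows 12 row [0.341, -0.943, -0.294, -0.002, 0.004, -0.233] total [4.1, -11.31, -3.53, -0.03, 0.05, -2.79] err 0.0 qend [-0.22  0.68  1.69 -0.    0.76 -1.77]
```

View pics/w13.png

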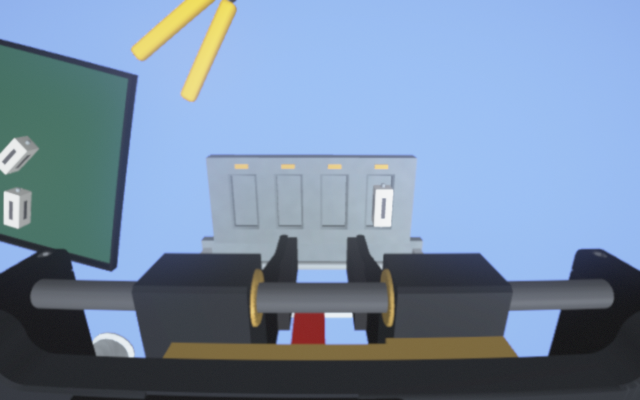

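View pics/top13.png

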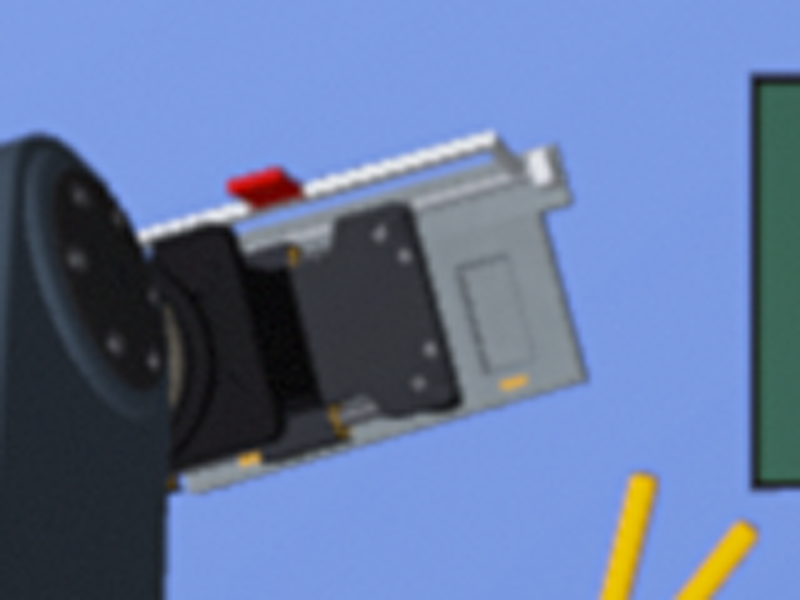

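```bash
python3 - <<'E'
from res import *
o=robot.get_obs()
im=cv2.imread("pics/w13.png")
yaw=np.radians(15.1);ex=np.array([np.cos(yaw),np.sin(yaw),0]);ey=np.array([-np.sin(yaw),np.cos(yaw),0])
c=np.array([.469,.3262,0])
for dx in(-.025,.025):
  for dy in(-.011,.011):
    p=proj("wrist",[c+dx*ex+dy*ey+[0,0,.016]],o)[0];cv2.circle(im,(int(round(p[0])),int(round(p[1]))),0,(0,0,255),-1)
cv2.imwrite("pics/w13z.png",cv2.resize(im[145:265,340:430],None,fx=6,fy=6,interpolation=cv2.INTER_CUBIC)[:600])
# resistor white
hsv=cv2.cvtColor(im,cv2.COLOR_BGR2HSV);m=((hsv[...,1]<40)&(hsv[...,2]>190)).astype(np.uint8);m[:,:340]=0;m[:150]=0;m[250:]=0;m[:,430:]=0
ys,xs=np.nonzero(m);print(xs.min(),xs.max(),ys.min(),ys.max())
P=onz("wrist",[[ (xs.min()+xs.max())/2,ys.min()],[(xs.min()+xs.max())/2,ys.max()+1]],.026,o)
print([( (p-c)@ex,(p-c)@ey) for p in P])
E
```

```text
340 420 163 249
[(np.float64(-0.039649535261839355), np.float64(-0.0035284997167891055)), (np.float64(0.04360602730317359), np.float64(0.0008419379264066414))]
```

View pics/w13z.png

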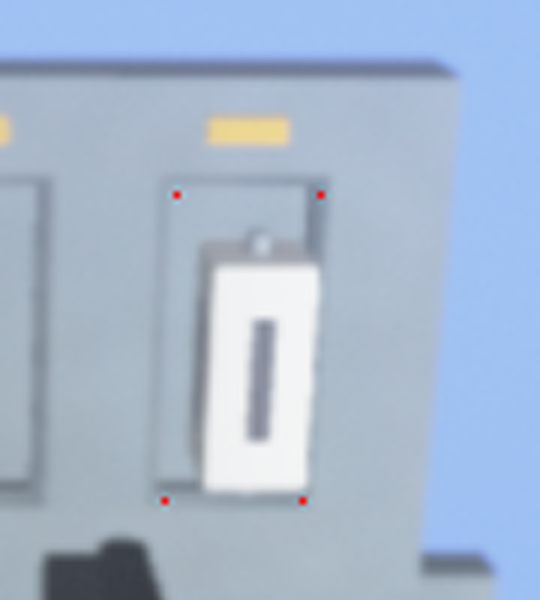

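```bash
python3 - <<'E'
from res import *
o=robot.get_obs()
yaw=np.radians(15.1);ex=np.array([np.cos(yaw),np.sin(yaw),0]);ey=np.array([-np.sin(yaw),np.cos(yaw),0])
c=np.array([.469,.3262,0])
Z=lambda a,b:[340+a/6,145+b/6]
for z in(.026,.030):
  P=onz("wrist",[Z(215,265),Z(320,265),Z(203,492),Z(310,490)],z,o)-c;print(z,[(round(p@ex*1000,1),round(p@ey*1000,1)) for p in P])
P=onz("wrist",[Z(160,178),Z(327,178),Z(152,503),Z(305,503)],.016,o)-c;print([(round(p@ex*1000,1),round(p@ey*1000,1)) for p in P])
E
```

```text
0.026 [(np.float64(-16.0), np.float64(-6.0)), (np.float64(-16.0), np.float64(9.6)), (np.float64(20.2), np.float64(-6.1)), (np.float64(19.9), np.float64(10.4))]
0.03 [(np.float64(-17.2), np.float64(-6.7)), (np.float64(-17.2), np.float64(8.7)), (np.float64(18.6), np.float64(-6.8)), (np.float64(18.3), np.float64(9.5))]
[(np.float64(-26.8), np.float64(-13.3)), (np.float64(-26.9), np.float64(12.0)), (np.float64(26.2), np.float64(-12.5)), (np.float64(26.2), np.float64(12.0))]
```

Request:
{"method": "drive_tool", "body": {"plan": [[[0.34,-0.94,0,0,0,-0.23],[0.34,-0.94,0,0,0,-0.23],[0.34,-0.94,0,0,0,-0.23],[0.34,-0.94,0,0,0,-0.23],[0.34,-0.94,0,0,0,-0.23],[0.34,-0.94,0,0,0,-0.23],[0.34,-0.94,-0.2,0,0,-0.23],[0.34,-0.94,-0.4,0,0,-0.23]]], "grip": 0.5}}

```text
time: 34.8
position: [0.5373, 0.0806, 0.3169]
tool_rot: [-0.036, 0.999, 0.001, 0.002]
ft_force: [0.2, -0.8, 0.7]
grip_width: 0.0435
```

Request:
{"method": "drive_tool", "body": {"plan": [[[0.34,-0.94,-0.6,0,0,-0.23],[0.34,-0.94,-0.6,0,0,-0.23],[0.34,-0.94,-0.6,0,0,-0.23],[0.34,-0.94,-0.6,0,0,-0.23],[0,0,0,0,0,0]]]}}

```text
time: 35.42
position: [0.5713, -0.0142, 0.2556]
tool_rot: [0.013, 1.0, 0.001, 0.001]
ft_force: [-0.3, 1.3, -0.4]
grip_width: 0.0436
```

```bash
python3 - <<'E'
from res import *
o=robot.get_obs();print(o['position'])
im,_=findres("wrist",box=(0,0,640,250),amin=200,amax=20000)
save("w14.png",im)
plan([.5708,-.015,.193],toolR(-1.5,0,True),o)
E
```

```text
[ 0.5713 -0.0142  0.2556]
wrist px [316.5 212.5] c mm [567.9 -14.9] size [17.5 43.1] ang -2.4
wrist px [313.1 135.7] c mm [515.4 -15.9] size [18.2 42.7] ang -37.1
rows 3 row [-0.006, -0.011, -0.834, -0.007, 0.006, -0.001] total [-0.02, -0.03, -2.5, -0.02, 0.02, -0.0] err 0.0 qend [-0.22  0.77  1.71 -0.    0.66 -1.77]
```

View pics/w14.png

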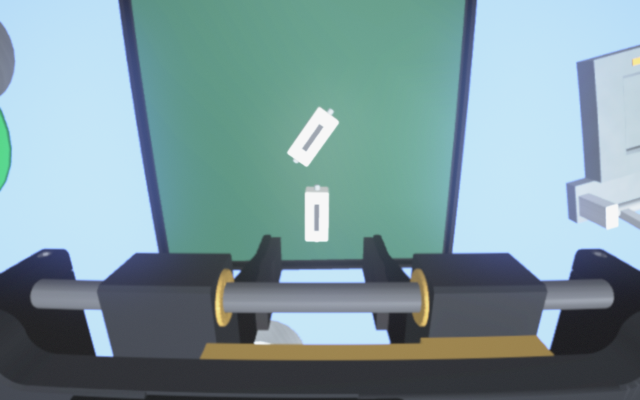

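Request:
{"method": "drive_tool", "body": {"plan": [[[-0.03,-0.03,-0.6,0,0,0],[-0.02,0,-0.7,0,0,0],[0,0,-0.7,0,0,0],[0,0,-0.4,0,0,0],[0,0,-0.08,0,0,0],[0,0,0,0,0,0]]]}}

```text
time: 36.22
position: [0.5694, -0.0141, 0.1939]
tool_rot: [0.012, 1.0, 0.001, 0.001]
ft_force: [0.1, 0.8, 0.3]
grip_width: 0.0437
```

Request:
{"method": "drive_tool", "body": {"plan": [[[0,0,0,0,0,0],[0,0,0,0,0,0],[0,0,0,0,0,0],[0,0,0,0,0,0]]], "grip": 1, "force": 20}}

```text
time: 36.72
position: [0.5694, -0.0141, 0.1943]
tool_rot: [0.012, 1.0, 0.001, 0.001]
ft_force: [0.4, -0.1, 1.3]
grip_width: 0.0156
```

Request:
{"method": "drive_tool", "body": {"plan": [[[0,0,0.3,0,0,0],[0,0,0.7,0,0,0],[0,0,1,0,0,0],[0,0,1,0,0,0],[0,0,1,0,0,0],[0,0,1,0,0,0],[0,0,0.4,0,0,0],[0,0,0,0,0,0]]]}}

```text
time: 37.72
position: [0.5693, -0.0141, 0.3301]
tool_rot: [0.012, 1.0, 0.001, 0.002]
ft_force: [-0.2, 0.2, -0.1]
grip_width: 0.0156
```

```bash
python3 - <<'E'
from res import *
o=robot.get_obs();print(o['position'],o['grip_width'])
yaw=np.radians(15.1);ex=np.array([np.cos(yaw),np.sin(yaw)]);ey=np.array([-np.sin(yaw),np.cos(yaw)])
t=np.array([.4908,.2450])-.0015*ey;print(t)
plan([t[0],t[1],.31],toolR(15.1,0,True),o)
save("w15.png",camera("wrist"))
E
```

```text
[ 0.5693 -0.0141  0.3301] 0.015572846431366173
[0.4912 0.2436]
rows 11 row [-0.284, 0.937, -0.073, -0.002, 0.003, 0.249] total [-3.13, 10.3, -0.8, -0.02, 0.04, 2.74] err 0.0 qend [ 0.26  0.56  1.71  0.    0.87 -1.58]
```

View pics/w15.png

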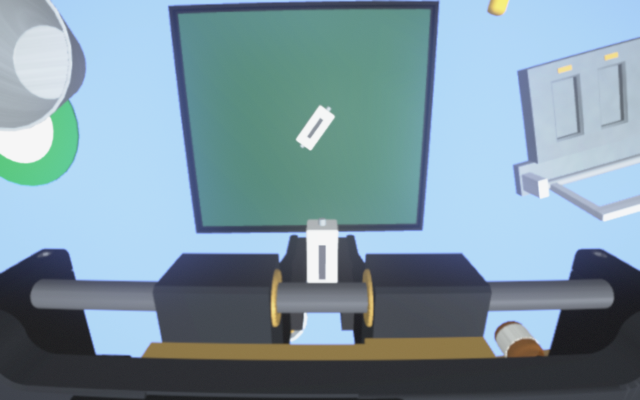

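Request:
{"method": "drive_tool", "body": {"plan": [[[-0.28,0.94,0,0,0,0.25],[-0.28,0.94,0,0,0,0.25],[-0.28,0.94,0,0,0,0.25],[-0.28,0.94,0,0,0,0.25],[-0.28,0.94,0,0,0,0.25],[-0.28,0.94,0,0,0,0.25],[-0.28,0.94,0,0,0,0.25],[-0.28,0.94,0,0,0,0.25]]]}}

```text
time: 38.78
position: [0.5127, 0.1746, 0.3277]
tool_rot: [-0.093, 0.996, 0.001, -0.001]
ft_force: [0.6, 0.0, -0.3]
grip_width: 0.0155
```

Request:
{"method": "drive_tool", "body": {"plan": [[[-0.28,0.94,-0.3,0,0,0.25],[-0.28,0.94,-0.5,0,0,0.25],[-0.3,0.92,-0.6,0,0,0.25],[0,0,-0.8,0,0,0],[0,0,-0.8,0,0,0],[0,0,-0.8,0,0,0],[0,0,-0.4,0,0,0],[0,0,0,0,0,0]]]}}

```text
time: 39.78
position: [0.4914, 0.2438, 0.2228]
tool_rot: [-0.132, 0.991, 0.001, -0.001]
ft_force: [-0.3, 0.0, 0.6]
grip_width: 0.0158
```

```bash
python3 - <<'E'
from res import *
o=robot.get_obs();print(o['position'],o['grip_width'])
plan([.4912,.2436,.2015],toolR(15.1,0,True),o)
save("w16.png",camera("wrist"))
E
```

```text
[0.4914 0.2438 0.2228] 0.015809076012928094
rows 1 row [-0.009, -0.007, -0.853, -0.016, -0.014, -0.005] total [-0.01, -0.01, -0.85, -0.02, -0.01, -0.01] err 0.0 qend [ 0.26  0.74  1.77 -0.    0.63 -1.58]
```

View pics/w16.png

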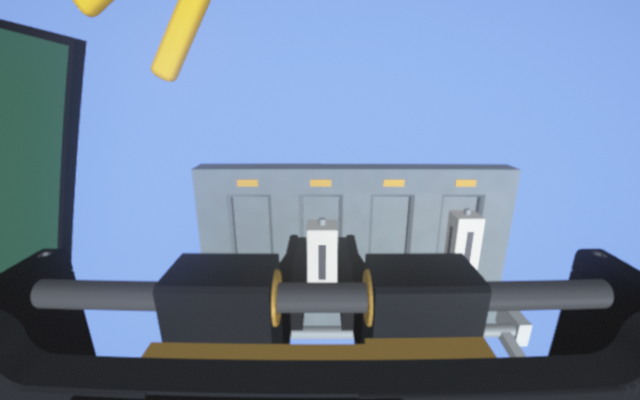

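Request:
{"method": "drive_tool", "body": {"plan": [[[0,0,-0.4,0,0,0],[0,0,-0.25,0,0,0],[0,0,-0.1,0,0,0],[0,0,-0.06,0,0,0],[0,0,0,0,0,0]]]}}

```text
time: 40.45
position: [0.4918, 0.2439, 0.2038]
tool_rot: [-0.132, 0.991, 0.001, 0.001]
ft_force: [-0.3, -0.4, -0.4]
grip_width: 0.0158
```

Request:
{"method": "drive_tool", "body": {"plan": [[[0,0,-0.03,0,0,0],[0,0,-0.02,0,0,0],[0,0,0,0,0,0]]]}}

```text
time: 40.83
position: [0.4918, 0.2439, 0.2025]
tool_rot: [-0.132, 0.991, 0.001, 0.001]
ft_force: [0.2, -0.5, 0.2]
grip_width: 0.0156
```

Request:
{"method": "drive_tool", "body": {"plan": [[[0,0,-0.04,0,0,0],[0,0,-0.02,0,0,0],[0,0,0,0,0,0]]]}}

```text
time: 41.2
position: [0.4918, 0.2439, 0.2012]
tool_rot: [-0.132, 0.991, 0.001, 0.001]
ft_force: [-0.9, 1.3, 2.5]
grip_width: 0.0155
```

Request:
{"method": "drive_tool", "body": {"plan": [[[0,0,0,0,0,0],[0,0,0,0,0,0],[0,0,0,0,0,0]]], "grip": 0.7}}

```text
time: 41.58
position: [0.4918, 0.2439, 0.2008]
tool_rot: [-0.132, 0.991, 0.001, 0.001]
ft_force: [-0.2, 1.0, -0.5]
grip_width: 0.0263
```

Request:
{"method": "drive_tool", "body": {"plan": [[[0,0,0.3,0,0,0],[0,0,0.6,0,0,0],[0,0,1,0,0,0],[0,0,1,0,0,0],[0,0,1,0,0,0],[0,0,1,0,0,0],[0,0,0.3,0,0,0],[0,0,0,0,0,0]]]}}

```text
time: 42.58
position: [0.4917, 0.2439, 0.3317]
tool_rot: [-0.132, 0.991, 0.001, 0.002]
ft_force: [0.5, 0.0, 0.2]
grip_width: 0.0265
```

```bash
python3 - <<'E'
from res import *
o=robot.get_obs();print(o['position'])
im=camera("wrist")
save("w17.png",im,(180,140,460,265),2.8)
save("top17.png",camera("top"),(280,170,390,260),5)
findres("top",box=(285,170,390,260))
plan([.517,-.016,.245],toolR(-38,0,True),o)
E
```

```text
[0.4917 0.2439 0.3317]
top px [331.9 214.6] c mm [516.7 -16.8] size [19.5 39.5] ang -38.1
rows 11 row [0.092, -0.945, -0.315, -0.001, 0.003, -0.805] total [1.01, -10.4, -3.47, -0.01, 0.04, -8.86] err 0.0 qend [-0.25  0.64  1.83 -0.    0.67 -1.15]
```

View pics/w17.png

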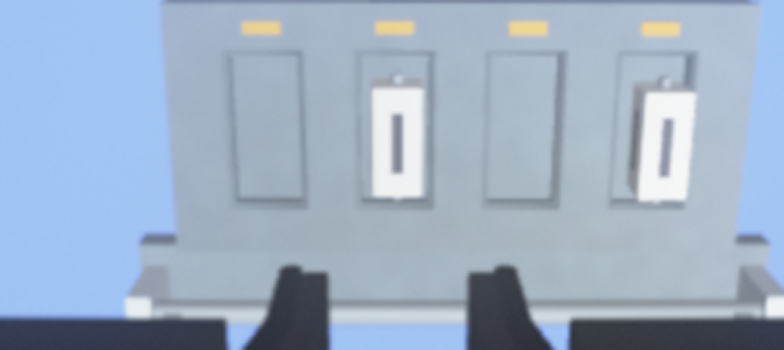

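Request:
{"method": "drive_tool", "body": {"plan": [[[0.09,-0.94,0,0,0,-0.8],[0.09,-0.94,0,0,0,-0.8],[0.09,-0.94,0,0,0,-0.8],[0.09,-0.94,0,0,0,-0.8],[0.09,-0.94,0,0,0,-0.8],[0.09,-0.94,0,0,0,-0.8],[0.09,-0.94,-0.3,0,0,-0.8],[0.09,-0.94,-0.5,0,0,-0.8]]], "grip": 0.5}}

```text
time: 43.72
position: [0.5098, 0.0552, 0.3101]
tool_rot: [0.203, 0.979, 0.001, 0.001]
ft_force: [0.4, -0.8, -0.5]
grip_width: 0.0434
```

Request:
{"method": "drive_tool", "body": {"plan": [[[0.09,-0.94,-0.8,0,0,-0.82],[0.09,-0.94,-0.9,0,0,-0.82],[0.09,-0.95,-0.9,0,0,-0.82],[0,0,0,0,0,0]]]}}

```text
time: 44.22
position: [0.5161, -0.016, 0.2438]
tool_rot: [0.327, 0.945, 0.0, -0.001]
ft_force: [0.6, -0.4, -1.2]
grip_width: 0.0437
```

```bash
python3 - <<'E'
from res import *
o=robot.get_obs();print(o['position'])
im,_=findres("wrist",box=(200,0,450,250),amin=200,amax=20000)
save("w18.png",im)
plan([.517,-.0165,.193],toolR(-37.5,0,True),o)
E
```

```text
[ 0.5161 -0.016   0.2438]
wrist px [319.5 221. ] c mm [513.  -13.9] size [17.6 39.4] ang -37.5
wrist px [405.5  66. ] c mm [470.5 104.3] size [39.  91.1] ang -0.6
wrist px [270.  59.] c mm [392.8  23.4] size [ 48.  105.1] ang 89.5
rows 3 row [0.012, -0.007, -0.678, -0.005, -0.006, 0.035] total [0.04, -0.02, -2.03, -0.01, -0.02, 0.11] err 0.0 qend [-0.25  0.74  1.85 -0.    0.56 -1.16]
```

View pics/w18.png

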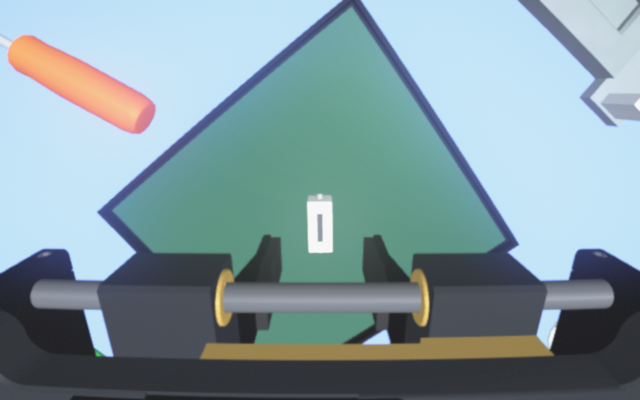

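Request:
{"method": "drive_tool", "body": {"plan": [[[-0.02,0.02,-0.6,0,0,0.05],[0,0,-0.6,0,0,0.05],[0,0,-0.5,0,0,0],[0,0,-0.25,0,0,0],[0,0,-0.05,0,0,0],[0,0,0,0,0,0]]]}}

```text
time: 45.02
position: [0.5162, -0.0144, 0.1961]
tool_rot: [0.321, 0.947, 0.001, 0.001]
ft_force: [0.3, 0.1, 0.1]
grip_width: 0.0436
```

Request:
{"method": "drive_tool", "body": {"plan": [[[0,0,0,0,0,0],[0,0,0,0,0,0],[0,0,0,0,0,0],[0,0,0,0,0,0]]], "grip": 1, "force": 20}}

```text
time: 45.52
position: [0.5161, -0.0143, 0.1961]
tool_rot: [0.321, 0.947, 0.001, 0.001]
ft_force: [-0.6, -0.3, 1.6]
grip_width: 0.0155
```

Request:
{"method": "drive_tool", "body": {"plan": [[[0,0,0.3,0,0,0],[0,0,0.7,0,0,0],[0,0,1,0,0,0],[0,0,1,0,0,0],[0,0,1,0,0,0],[0,0,1,0,0,0],[0,0,0.4,0,0,0],[0,0,0,0,0,0]]]}}

```text
time: 46.52
position: [0.516, -0.0143, 0.3315]
tool_rot: [0.321, 0.947, 0.001, 0.002]
ft_force: [0.0, -0.1, 0.3]
grip_width: 0.0159
```

```bash
python3 - <<'E'
from res import *
o=robot.get_obs();print(o['position'],o['grip_width'])
yaw=np.radians(15.1);ex=np.array([np.cos(yaw),np.sin(yaw)]);ey=np.array([-np.sin(yaw),np.cos(yaw)])
t=np.array([.5018,.2050])-.0015*ey;print(t)
plan([t[0],t[1],.31],toolR(15.1,0,True),o)
save("w19.png",camera("wrist"))
E
```

```text
[ 0.516  -0.0143  0.3315] 0.015864754945247608
[0.5022 0.2036]
rows 9 row [-0.061, 0.968, -0.096, -0.002, 0.004, 0.973] total [-0.55, 8.72, -0.86, -0.02, 0.04, 8.75] err 0.0 qend [ 0.18  0.55  1.73 -0.    0.86 -1.66]
```

View pics/w19.png

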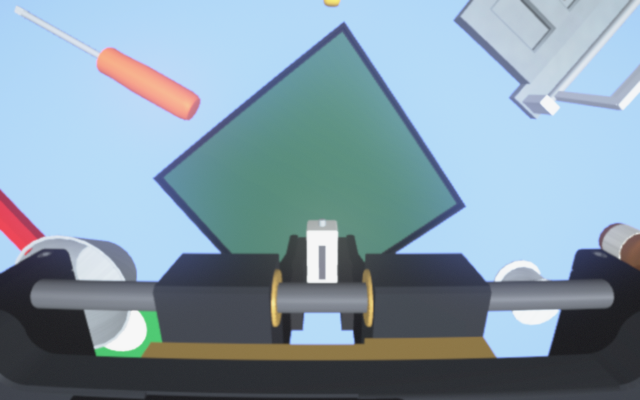

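Request:
{"method": "drive_tool", "body": {"plan": [[[-0.06,0.97,0,0,0,0.97],[-0.06,0.97,0,0,0,0.97],[-0.06,0.97,0,0,0,0.97],[-0.06,0.97,0,0,0,0.97],[-0.06,0.97,0,0,0,0.97],[-0.06,0.97,0,0,0,0.97],[-0.06,0.97,0,0,0,0.97],[-0.06,0.97,0,0,0,0.97]]]}}

```text
time: 47.58
position: [0.5036, 0.1804, 0.3295]
tool_rot: [-0.081, 0.997, 0.001, -0.001]
ft_force: [-0.0, -0.6, -0.8]
grip_width: 0.0156
```

Request:
{"method": "drive_tool", "body": {"plan": [[[-0.07,0.96,-0.4,0,0,0.99],[0,0,-0.7,0,0,0],[0,0,-0.9,0,0,0],[0,0,-0.9,0,0,0],[0,0,-0.8,0,0,0],[0,0,-0.4,0,0,0],[0,0,0,0,0,0]]]}}

```text
time: 48.45
position: [0.5019, 0.2036, 0.2273]
tool_rot: [-0.131, 0.991, 0.001, -0.001]
ft_force: [-0.2, 0.6, -0.6]
grip_width: 0.0157
```

```bash
python3 - <<'E'
from res import *
o=robot.get_obs();print(o['position'],o['grip_width'])
plan([.5022,.2036,.2035],toolR(15.1,0,True),o)
save("w20.png",camera("wrist"))
E
```

```text
[0.5019 0.2036 0.2273] 0.01568978195493603
rows 1 row [0.011, 0.001, -0.953, -0.018, -0.014, 0.004] total [0.01, 0.0, -0.95, -0.02, -0.01, 0.0] err 0.0 qend [ 0.18  0.73  1.78 -0.    0.63 -1.66]
```

View pics/w20.png

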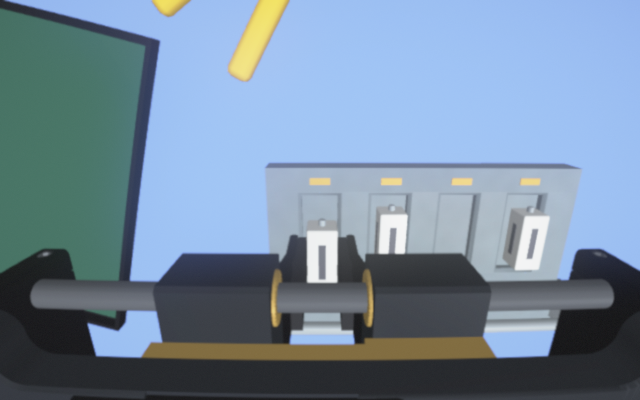

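Request:
{"method": "drive_tool", "body": {"plan": [[[0,0,-0.4,0,0,0],[0,0,-0.3,0,0,0],[0,0,-0.15,0,0,0],[0,0,-0.06,0,0,0],[0,0,0,0,0,0]]]}}

```text
time: 49.12
position: [0.5023, 0.2037, 0.2057]
tool_rot: [-0.131, 0.991, 0.001, 0.001]
ft_force: [-0.0, 0.1, -0.1]
grip_width: 0.0152
```

Request:
{"method": "drive_tool", "body": {"plan": [[[0,0,-0.03,0,0,0],[0,0,-0.03,0,0,0],[0,0,0,0,0,0]]]}}

```text
time: 49.5
position: [0.5023, 0.2037, 0.2043]
tool_rot: [-0.131, 0.991, 0.001, 0.001]
ft_force: [0.9, -0.9, -0.1]
grip_width: 0.0154
```

Request:
{"method": "drive_tool", "body": {"plan": [[[0,0,-0.04,0,0,0],[0,0,-0.02,0,0,0],[0,0,0,0,0,0]]]}}

```text
time: 49.88
position: [0.5023, 0.2037, 0.2031]
tool_rot: [-0.131, 0.991, 0.001, 0.001]
ft_force: [-0.4, -0.3, 4.3]
grip_width: 0.0159
```

Request:
{"method": "drive_tool", "body": {"plan": [[[0,0,0,0,0,0],[0,0,0,0,0,0],[0,0,0,0,0,0]]], "grip": 0.72}}

```text
time: 50.25
position: [0.5023, 0.2037, 0.2025]
tool_rot: [-0.131, 0.991, 0.001, 0.001]
ft_force: [0.5, -0.6, 0.2]
grip_width: 0.0238
```

Request:
{"method": "drive_tool", "body": {"plan": [[[0,0,0.3,0,0,0],[0,0,0.6,0,0,0],[0,0,1,0,0,0],[0,0,1,0,0,0],[0,0,1,0,0,0],[0,0.4,1,0,0,0],[0,0.6,0.3,0,0,0],[0,0,0,0,0,0]]]}}

```text
time: 51.25
position: [0.5021, 0.2297, 0.3335]
tool_rot: [-0.132, 0.991, 0.001, 0.002]
ft_force: [0.5, 0.2, -0.4]
grip_width: 0.0246
```

```bash
python3 - <<'E'
from res import *
o=robot.get_obs();print(o['position'])
im=camera("wrist")
save("w21.png",im,(180,140,460,265),2.8)
save("side21.png",camera("side"),(250,110,370,200),6.4)
save("top21.png",camera("top"),(140,90,490,290),2.2)
E
```

```text
[0.5021 0.2297 0.3335]
```

View pics/w21.png

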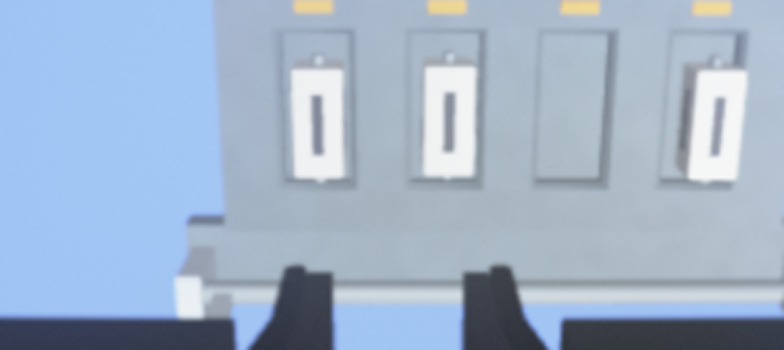

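View pics/side21.png

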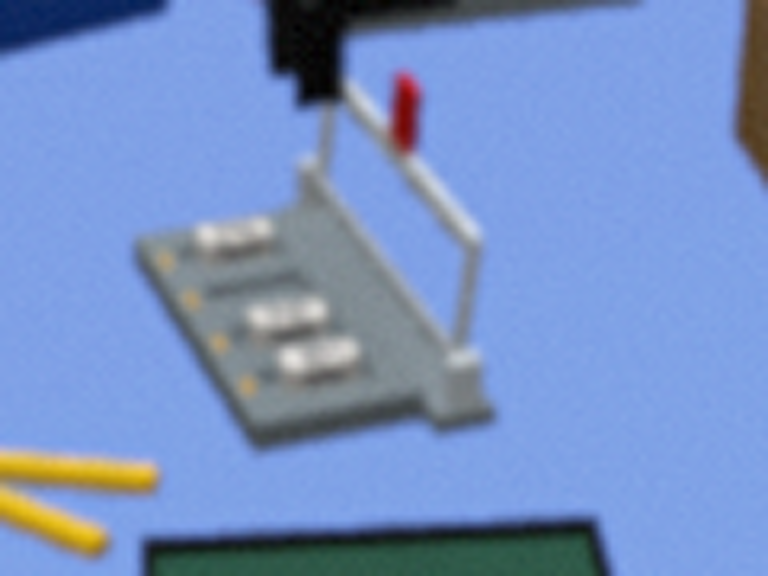

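View pics/top21.png

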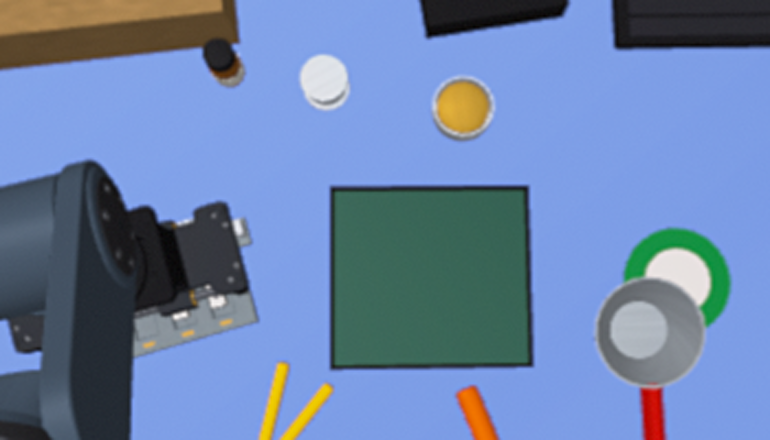

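The three resistors look home, but the cup has been knocked off the pad: its rim is at zoomed (650,332) and the pad is at (677,280). I'll re-measure it and put it back before touching the clamp.

```bash
python3 - <<'E'
from cup import *
im=redh("top",(400,150,500,330),.043);save("top22.png",im,(380,170,500,300),5)
im=redh("side",(240,200,420,340),.043);save("side22.png",im,(230,200,400,340),4)
print("rim",onz("top",[[435.5,240.9]],.055),"floor",onz("top",[[430,240]],.0035))
E
```

```text
top handle [ 0.3491 -0.2518] 1.202197338753034 -0.04071202169757052 0.04080213835242615 298
side handle [ 0.3689 -0.248 ] 85.5786341545058 -0.16184285276065266 0.023753583830370167 219
rim [[ 0.4488 -0.2507  0.055 ]] floor [[ 0.4516 -0.2518  0.0035]]
```

View pics/top22.png

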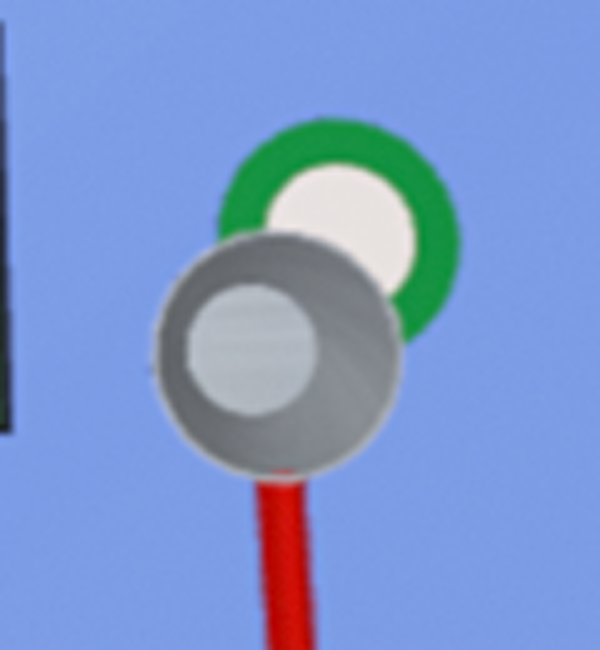

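View pics/side22.png

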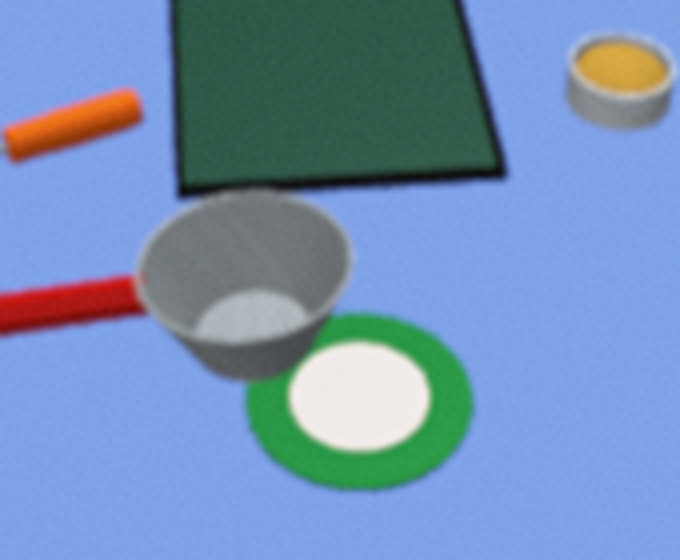

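Request:
{"method": "drive_tool", "body": {"plan": [[[0,-0.5,0.3,0,0,-1],[0,-0.55,0.3,0,0,-1],[0,-0.55,0.3,0,0,-1],[0,-0.55,0,0,0,-1],[0,-0.55,0,0,0,-1],[0,-0.55,0,0,0,-1],[0,-0.55,0,0,0,-1],[0,-0.55,0,0,0,-1]]], "grip": 0.55}}

```text
time: 52.5
position: [0.5022, 0.1191, 0.3545]
tool_rot: [0.285, 0.958, 0.0, 0.0]
ft_force: [-0.3, -0.5, -0.6]
grip_width: 0.0393
```

Request:
{"method": "drive_tool", "body": {"plan": [[[0,-0.55,0,0,0,-1],[0,-0.55,0,0,0,-1],[0,-0.55,0,0,0,-1],[0,-0.55,0,0,0,-1],[0,-0.55,0,0,0,-1],[0,-0.55,0,0,0,-1],[0,-0.55,0,0,0,-1],[0,-0.55,0,0,0,-1]]]}}

```text
time: 53.5
position: [0.5021, 0.0092, 0.3545]
tool_rot: [0.65, 0.76, -0.0, 0.001]
ft_force: [-0.6, -0.9, -0.1]
grip_width: 0.0389
```

Request:
{"method": "drive_tool", "body": {"plan": [[[-0.1,-0.55,0,0,0,-1],[-0.1,-0.55,0,0,0,-1],[-0.1,-0.55,0,0,0,-1],[-0.1,-0.55,0,0,0,-1],[-0.1,-0.55,0,0,0,-1],[-0.1,-0.55,0,0,0,-1],[-0.1,-0.55,0,0,0,-1],[-0.1,-0.55,0,0,0,-1]]]}}

```text
time: 54.5
position: [0.482, -0.1008, 0.3546]
tool_rot: [0.903, 0.429, -0.001, 0.001]
ft_force: [0.5, 0.3, -0.6]
grip_width: 0.0397
```

```bash
python3 - <<'E'
from cup import *
o=robot.get_obs();print(o['position'],np.round(o['q'],2),o['grip_width'])
O=toolR(1.2,45);g=np.array([.348,-.253,.041])
plan(tcp(g,O),O,o)
plan(tcp(g,O)-O.apply([0,0,.084]),O,o)
redh("top",(400,150,500,330),.043)
E
```

```text
[ 0.482  -0.1008  0.3546] [-0.43  0.43  1.81 -0.    0.9   0.25] 0.03973371578340785
rows 11 row [-0.478, -0.975, -0.719, 0.633, 0.307, -0.713] total [-5.26, -10.73, -7.9, 6.96, 3.37, -7.84] err 0.0 qend [-1.11  0.9   1.7   0.32  1.29  0.23]
rows 14 row [-0.372, -0.936, -0.395, 0.497, 0.241, -0.56] total [-5.21, -13.1, -5.53, 6.96, 3.37, -7.84] err 0.0 qend [-1.15  0.83  1.57  0.28  1.49  0.27]Traceback (most recent call last):
  File "<stdin>", line 6, in <module>
  File "cup.py", line 7, in redh
    P=onz(n,np.c_[xs,ys],z)[:,:2];c=P.mean(0);u=np.linalg.svd(P-c)[2][0];u*=-np.sign(u[0]);t=(P-c)@u
      ~~~^^^^^^^^^^^^^^^^^^
  File "h.py", line 17, in onz
    c,d=ray(n,uv,obs);return c+d*((z-c[2])/d[:,2])[:,None]
        ~~~^^^^^^^^^^
  File "h.py", line 13, in ray
    p=cv2.undistortPoints(np.array(uv,float).reshape(-1,1,2),m["K"],D)[:,0]
      ~~~~~~~~~~~~~~~~~~~^^^^^^^^^^^^^^^^^^^^^^^^^^^^^^^^^^^^^^^^^^^^^
cv2.error: OpenCV(4.12.0) /io/opencv/modules/calib3d/src/undistort.dispatch.cpp:347: error: (-215:Assertion failed) CV_IS_MAT(_src) && CV_IS_MAT(_dst) && (_src->rows == 1 || _src->cols == 1) && (_dst->rows == 1 || _dst->cols == 1) && _src->cols + _src->rows - 1 == _dst->rows + _dst->cols - 1 && (CV_MAT_TYPE(_src->type) == CV_32FC2 || CV_MAT_TYPE(_src->type) == CV_64FC2) && (CV_MAT_TYPE(_dst->type) == CV_32FC2 || CV_MAT_TYPE(_dst->type) == CV_64FC2) in function 'cvUndistortPointsInternal'
```

Request:
{"method": "drive_tool", "body": {"plan": [[[-0.37,-0.94,0,0.5,0.24,-0.56],[-0.37,-0.94,0,0.5,0.24,-0.56],[-0.37,-0.94,0,0.5,0.24,-0.56],[-0.37,-0.94,0,0.5,0.24,-0.56],[-0.37,-0.94,0,0.5,0.24,-0.56],[-0.37,-0.94,-0.2,0.5,0.24,-0.56],[-0.37,-0.94,-0.4,0.5,0.24,-0.56],[-0.37,-0.94,-0.5,0.5,0.24,-0.56]]]}}

```text
time: 55.55
position: [0.408, -0.2888, 0.3271]
tool_rot: [0.953, 0.2, -0.001, -0.228]
ft_force: [1.1, -0.2, -0.1]
grip_width: 0.0391
```

Request:
{"method": "drive_tool", "body": {"plan": [[[-0.37,-0.94,-0.5,0.5,0.24,-0.56],[-0.37,-0.94,-0.6,0.5,0.24,-0.56],[-0.37,-0.94,-0.7,0.5,0.24,-0.56],[-0.37,-0.94,-0.8,0.5,0.24,-0.56],[-0.37,-0.92,-0.9,0.48,0.24,-0.56],[-0.38,-0.9,-0.9,0.46,0.25,-0.56],[0,0,0,0,0,0]]]}}

```text
time: 56.42
position: [0.3516, -0.4287, 0.2156]
tool_rot: [0.924, 0.01, -0.002, -0.382]
ft_force: [-0.1, 0.1, -0.2]
grip_width: 0.039
```

```bash
python3 - <<'E'
from cup import *
o=robot.get_obs();print(o['position'],np.round(o['q'],2),o['grip_width'])
O=toolR(1.2,45);g=np.array([.348,-.253,.041])
plan(tcp(g,O)-O.apply([0,0,.004]),O,o)
save("w23.png",camera("wrist"));save("side23.png",camera("side"),(200,180,400,340),4)
save("top23.png",camera("top"),(350,170,550,330),4)
E
```

```text
[ 0.3516 -0.4287  0.2156] [-1.15  0.83  1.57  0.28  1.48  0.26] 0.03899343140641731
rows 3 row [-0.014, 0.758, -0.744, 0.008, 0.013, 0.0] total [-0.04, 2.28, -2.23, 0.02, 0.04, 0.0] err 0.0 qend [-1.11  0.9   1.69  0.32  1.3   0.23]
```

View pics/w23.png

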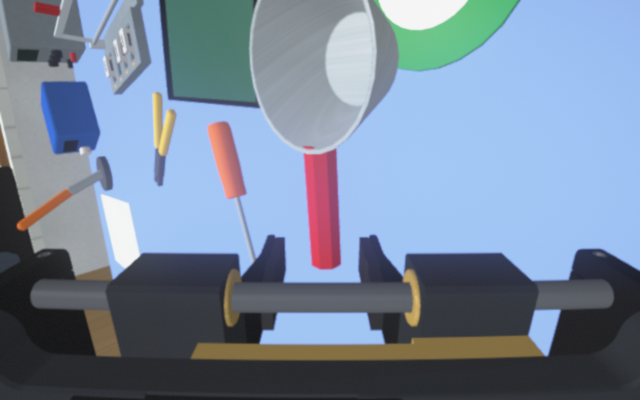

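View pics/top23.png

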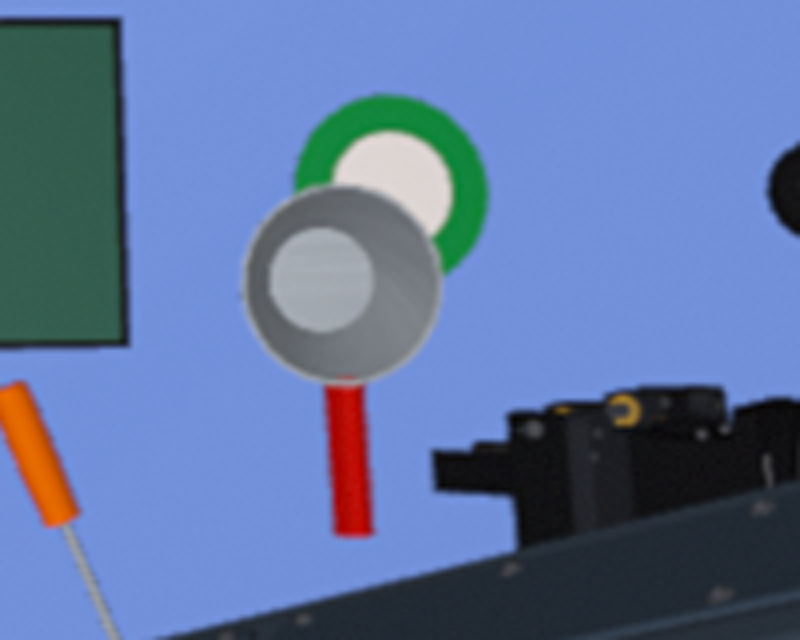

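Request:
{"method": "drive_tool", "body": {"plan": [[[0,0.26,-0.26,0,-0.27,0.27],[0,0.26,-0.26,0,-0.26,0.26],[0,0.3,-0.29,0,0,0],[0,0.3,-0.29,0,0,0],[0,0.3,-0.29,0,0,0],[0,0.3,-0.29,0,0,0],[0,0.28,-0.28,0,0,0],[0,0.28,-0.26,0,0,0]]]}}

```text
time: 57.58
position: [0.3525, -0.3702, 0.1617]
tool_rot: [0.924, 0.047, 0.013, -0.38]
ft_force: [0.5, -0.5, -0.4]
grip_width: 0.0388
```

```bash
python3 - <<'E'
from cup import *
o=robot.get_obs();print(o['position']+R.from_quat(o['tool_rot']).apply([0,0,.164]),o['ft_force'])
save("w24.png",camera("wrist"));
E
```

```text
[ 0.3505 -0.2548  0.0451] [ 0.4557 -0.4773 -0.3512]
```

View pics/w24.png

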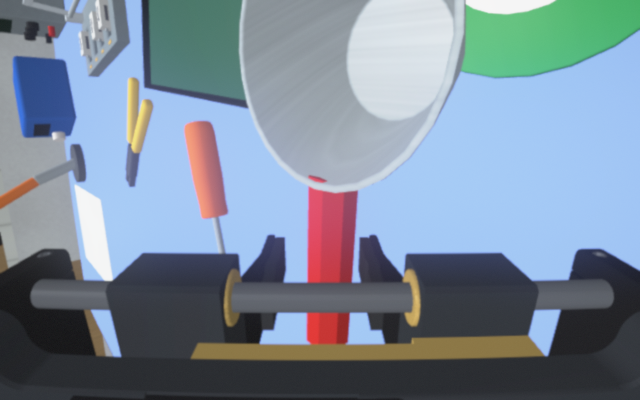

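Request:
{"method": "drive_tool", "body": {"plan": [[[0,0,0,0,0,0],[0,0,0,0,0,0],[0,0,0,0,0,0],[0,0,0,0,0,0]]], "grip": 1, "force": 50}}

```text
time: 58.12
position: [0.3526, -0.3708, 0.1623]
tool_rot: [0.924, 0.047, 0.013, -0.379]
ft_force: [1.3, -0.6, -1.5]
grip_width: 0.0215
```

Request:
{"method": "drive_tool", "body": {"plan": [[[0,0,0.3,0,0,0],[0,0,0.5,0,0,0],[0,0,0.7,0,0,0],[0,0,0.5,0,0,0],[0,0,0.3,0,0,0],[0,0,0,0,0,0]]]}}

```text
time: 58.88
position: [0.3526, -0.3707, 0.2205]
tool_rot: [0.924, 0.048, 0.013, -0.379]
ft_force: [0.0, 0.5, -1.2]
grip_width: 0.0213
```

```bash
python3 - <<'E'
from tip import *
o=robot.get_obs();print(o['position'],o['grip_width'])
dd=R.from_euler('z',5,degrees=True).apply([1,0,0]);pc=np.array([.505,-.299,.046+.05])
O=toolR(5,45);plan(tc(pc-.102*dd,O),O,o)
save("w25.png",camera("wrist"))
E
```

```text
[ 0.3526 -0.3707  0.2205] 0.021313550753982093
rows 3 row [0.815, -0.741, -0.076, 0.012, 0.194, 0.03] total [2.44, -2.22, -0.23, 0.04, 0.58, 0.09] err 0.0 qend [-1.05  0.87  1.46  0.3   1.55  0.31]
```

View pics/w25.png

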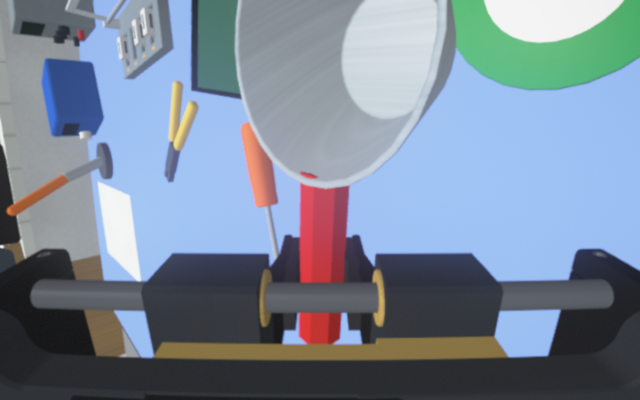

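Request:
{"method": "drive_tool", "body": {"plan": [[[0.4,-0.37,0,0,0.1,0.02],[0.6,-0.55,0,0.01,0.13,0.02],[0.6,-0.55,-0.05,0.01,0.13,0.02],[0.5,-0.45,-0.1,0.01,0.12,0.02],[0.34,-0.3,-0.08,0.01,0.1,0.01],[0,0,0,0,0,0]]]}}

```text
time: 59.68
position: [0.4141, -0.4265, 0.2133]
tool_rot: [0.923, 0.04, -0.017, -0.383]
ft_force: [-0.6, 0.2, -1.4]
grip_width: 0.0217
```

```bash
python3 - <<'E'
from tip import *
o=robot.get_obs();print(o['position'],o['grip_width'])
print(o['position']+R.from_quat(o['tool_rot']).apply([0,0,.168]))
save("top26.png",camera("top"),(400,160,500,260),6)
E
```

```text
[ 0.4141 -0.4265  0.2133] 0.021690989270906944
[ 0.4037 -0.3079  0.0947]
```

View pics/top26.png

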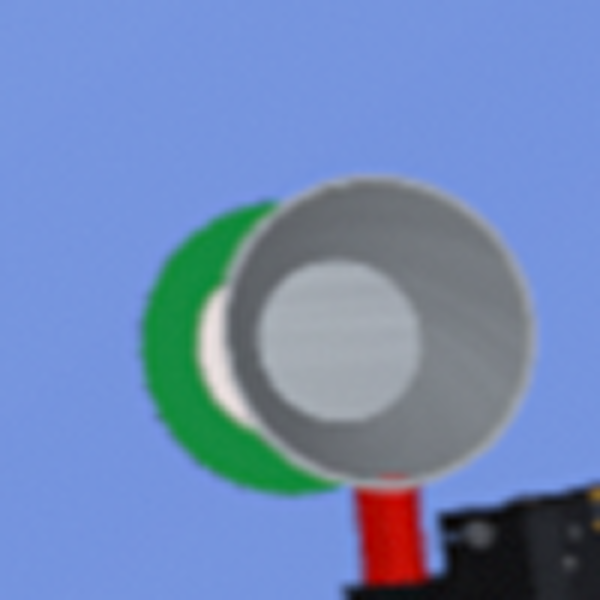

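```bash
python3 - <<'E'
from tip import *
print(onz("top",[[463.5,215.3]],.107),onz("top",[[456.5,216.8]],.0552),onz("top",[[447.26,217.75]],.003))
o=robot.get_obs();O=toolR(5,45);plan(o['position'],O,o)
E
```

```text
[[ 0.5022 -0.3003  0.107 ]] [[ 0.5027 -0.3021  0.0552]] [[ 0.5044 -0.2969  0.003 ]]
rows 1 row [0.0, 0.0, 0.0, -0.025, -0.011, -0.004] total [0.0, 0.0, 0.0, -0.02, -0.01, -0.0] err 0.0 qend [-1.05  0.87  1.46  0.3   1.55  0.31]
```

Request:
{"method": "drive_tool", "body": {"plan": [[[0.05,0.06,-0.4,0,0,0],[0.04,0.04,-0.6,0,0,0],[0,0,-0.5,0,0,0],[0,0,-0.2,0,0,0],[0,0,-0.08,0,0,0],[0,0,0,0,0,0]]]}}

```text
time: 60.48
position: [0.4158, -0.4237, 0.1695]
tool_rot: [0.923, 0.04, -0.017, -0.383]
ft_force: [0.6, 0.5, -1.3]
grip_width: 0.0216
```

Request:
{"method": "drive_tool", "body": {"plan": [[[0,0,-0.05,0,0,0],[0,0,0,0,0,0]]]}}

```text
time: 60.72
position: [0.4159, -0.4237, 0.1685]
tool_rot: [0.923, 0.04, -0.017, -0.383]
ft_force: [-0.4, -0.4, -1.5]
grip_width: 0.0213
```

Request:
{"method": "drive_tool", "body": {"plan": [[[0,0,-0.05,0,0,0],[0,0,0,0,0,0]]]}}

```text
time: 60.98
position: [0.4157, -0.4235, 0.1673]
tool_rot: [0.923, 0.04, -0.017, -0.383]
ft_force: [-1.8, -0.0, 0.6]
grip_width: 0.0215
```

Request:
{"method": "drive_tool", "body": {"plan": [[[0,0,-0.04,0,0,0],[0,0,0,0,0,0]]]}}

```text
time: 61.22
position: [0.4156, -0.4235, 0.1663]
tool_rot: [0.922, 0.04, -0.017, -0.384]
ft_force: [-2.0, 0.9, 3.4]
grip_width: 0.0215
```

Request:
{"method": "drive_tool", "body": {"plan": [[[0,0,-0.03,0,0,0],[0,0,0,0,0,0]]]}}

```text
time: 61.48
position: [0.4157, -0.4235, 0.1655]
tool_rot: [0.923, 0.04, -0.017, -0.383]
ft_force: [-2.5, -0.0, 4.5]
grip_width: 0.0211
```

Contact made. I release, retreat along the tool axis, and move up toward the jig.

Request:
{"method": "drive_tool", "body": {"plan": [[[0,0,0,0,0,0],[0,0,0,0,0,0],[0,0,0,0,0,0]]], "grip": 0.55}}

```text
time: 61.85
position: [0.416, -0.4236, 0.165]
tool_rot: [0.923, 0.04, -0.017, -0.383]
ft_force: [-1.0, 0.4, -0.1]
grip_width: 0.0376
```

Request:
{"method": "drive_tool", "body": {"plan": [[[0.02,-0.2,0.2,0,0,0],[0.02,-0.2,0.2,0,0,0],[0.04,-0.4,0.4,0,0,0],[0.04,-0.4,0.4,0,0,0],[0.06,-0.6,0.6,0,0,0],[0.06,-0.6,0.6,0,0,0],[0.06,-0.4,0.8,0,0,0],[0,0,1,0,0,0]]]}}

```text
time: 62.85
position: [0.4231, -0.4949, 0.2713]
tool_rot: [0.923, 0.04, -0.017, -0.383]
ft_force: [0.4, 0.9, -0.3]
grip_width: 0.0392
```

Request:
{"method": "drive_tool", "body": {"plan": [[[0,0,1,-0.94,0,0],[0,0.2,1,-0.94,0,0],[0,0.5,1,-0.94,0,0],[0,0.8,1,-0.94,0,0],[0,1,0,-0.94,0,0],[0,1,0,-0.94,0,0],[0,1,0,-0.94,0,0],[0,1,0,-0.94,0,0]]]}}

```text
time: 63.85
position: [0.4232, -0.3557, 0.3713]
tool_rot: [0.999, 0.03, -0.031, 0.002]
ft_force: [0.2, -0.1, -0.1]
grip_width: 0.0392
```

```bash
python3 - <<'E'
from cup import *
o=robot.get_obs();print(o['position'],o['tool_rot'],np.round(o['q'],2))
im=camera("top");save("top27.png",im,(400,160,500,260),6);save("top27j.png",im,(140,160,300,280),5)
save("side27.png",camera("side"),(230,200,400,340),4)
E
```

```text
[ 0.4232 -0.3557  0.3713] [ 0.9991  0.0302 -0.0305  0.0022] [-0.89  0.48  1.64 -0.06  1.06  0.65]
```

View pics/top27.png

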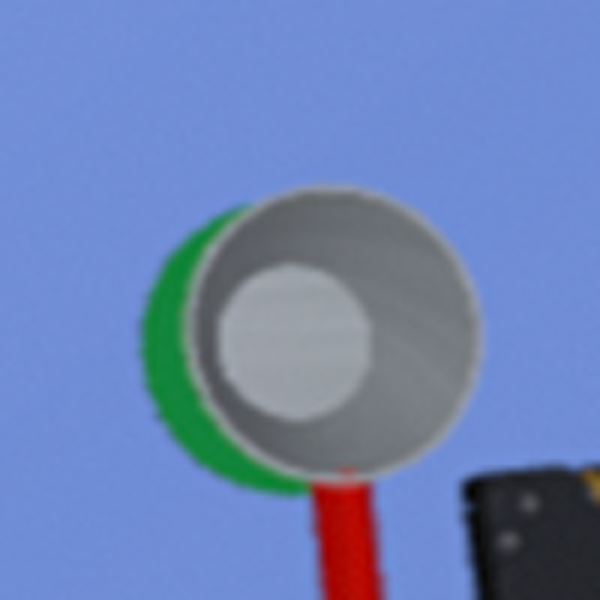

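View pics/side27.png

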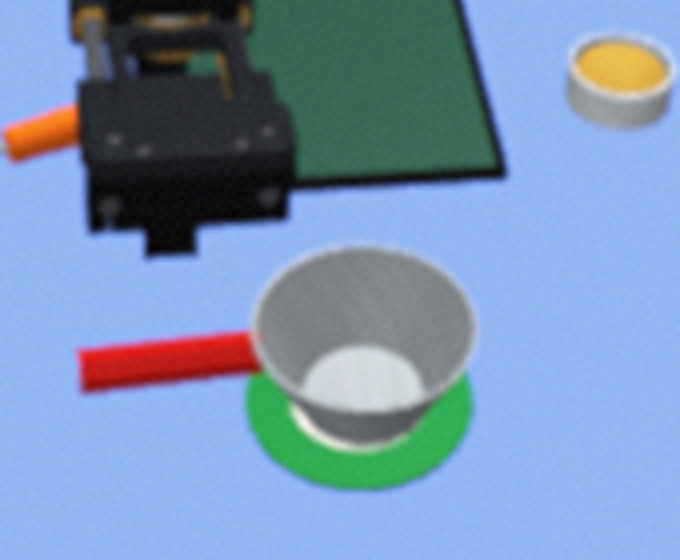

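View pics/top27j.png

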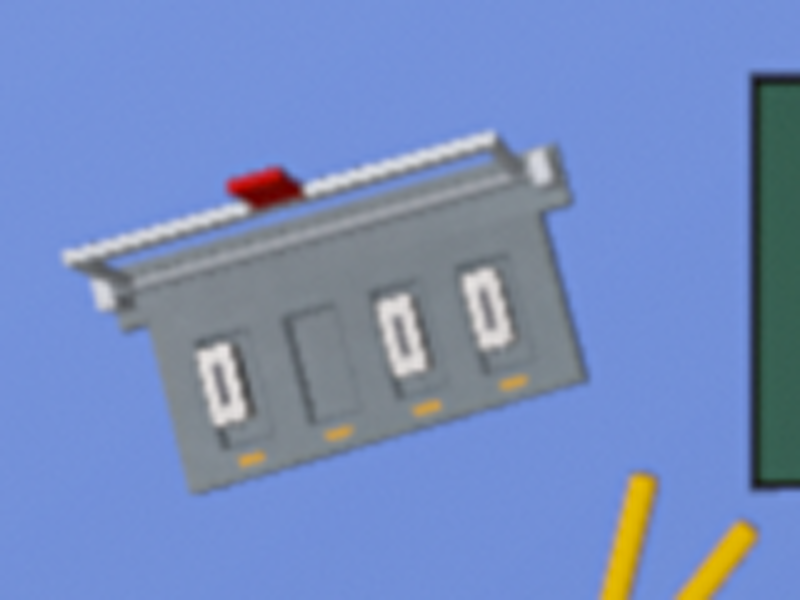

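```bash
cat > clamp.py <<'E'
from res import *
yaw=np.radians(15.1);ex=np.array([np.cos(yaw),np.sin(yaw),0]);ey=np.array([-np.sin(yaw),np.cos(yaw),0]);J=np.array([.4853,.2655,0])
def W(x,z,y=0):return J+x*ex+y*ey+[0,0,z+.182]
E
python3 - <<'E'
from clamp import *
o=robot.get_obs();O=toolR(15.1,0)
plan(W(.118,.175),O,o)
im=cv2.imread("pics/top27j.png")
# resistor centres in jig frame, z=.026
for u,v in((222,384),(404,336),(488,308)):
    P=onz("top",[[140+u/5,160+v/5]],.026)[0]-J;print(np.round([P@ex*1000,P@ey*1000],1))
E
```

```text
rows 26 row [0.271, 1.0, -0.022, 0.003, -0.023, 0.073] total [7.05, 25.99, -0.57, 0.07, -0.6, 1.91] err 0.0 qend [0.29 0.64 1.36 0.   1.14 1.6 ]
[ 2.7 63.4]
[  0.7 -23.1]
[  2.4 -63.9]
```

Request:
{"method": "drive_tool", "body": {"plan": [[[0.27,0.98,0,0,-0.02,0.07],[0.27,0.98,0,0,-0.02,0.07],[0.27,0.98,0,0,-0.02,0.07],[0.27,0.98,0,0,-0.02,0.07],[0.27,0.98,0,0,-0.02,0.07],[0.27,0.98,0,0,-0.02,0.07],[0.27,0.98,0,0,-0.02,0.07],[0.27,0.98,0,0,-0.02,0.07]]], "grip": 1, "force": 20}}

```text
time: 64.95
position: [0.4783, -0.1608, 0.3708]
tool_rot: [0.998, 0.059, -0.022, 0.001]
ft_force: [-0.5, -0.6, 0.5]
grip_width: 0.0001
```

Request:
{"method": "drive_tool", "body": {"plan": [[[0.27,1,0,0,-0.02,0.07],[0.27,1,0,0,-0.02,0.07],[0.27,1,0,0,-0.02,0.07],[0.27,1,0,0,-0.02,0.07],[0.27,1,0,0,-0.02,0.07],[0.27,1,0,0,-0.02,0.07],[0.27,1,0,0,-0.02,0.07],[0.27,1,0,0,-0.02,0.07]]]}}

```text
time: 65.95
position: [0.5328, 0.0396, 0.3708]
tool_rot: [0.996, 0.089, -0.014, 0.002]
ft_force: [-0.1, -0.1, -0.6]
grip_width: 0.0006
```

Request:
{"method": "drive_tool", "body": {"plan": [[[0.27,1,0,0,-0.03,0.08],[0.27,1,0,0,-0.03,0.08],[0.27,1,0,0,-0.03,0.08],[0.27,1,0,0,-0.03,0.08],[0.27,1,0,0,-0.03,0.08],[0.27,1,0,0,-0.03,0.08],[0.27,1,0,0,-0.03,0.08],[0.27,1,0,0,-0.03,0.08]]]}}

```text
time: 66.95
position: [0.587, 0.2399, 0.3707]
tool_rot: [0.993, 0.122, -0.002, 0.004]
ft_force: [1.0, -0.2, 0.3]
grip_width: 0.0006
```

```bash
python3 - <<'E'
from clamp import *
o=robot.get_obs();O=toolR(15.1,0);print(o['position'],o['grip_width'])
plan(W(.118,.175),O,o)
plan(W(.118,.112),O,o)
save("w28.png",camera("wrist"))
save("side28.png",camera("side"),(250,90,410,200),5)
E
```

```text
[0.587  0.2399 0.3707] 0.0006265225446508378
rows 3 row [0.163, 0.751, -0.183, 0.025, -0.007, 0.06] total [0.49, 2.25, -0.55, 0.08, -0.02, 0.18] err 0.0 qend [0.29 0.64 1.36 0.   1.14 1.6 ]
rows 4 row [0.122, 0.563, -0.767, 0.019, -0.005, 0.045] total [0.49, 2.25, -3.07, 0.08, -0.02, 0.18] err 0.0 qend [0.29 0.71 1.41 0.   1.02 1.6 ]
```

View pics/side28.png

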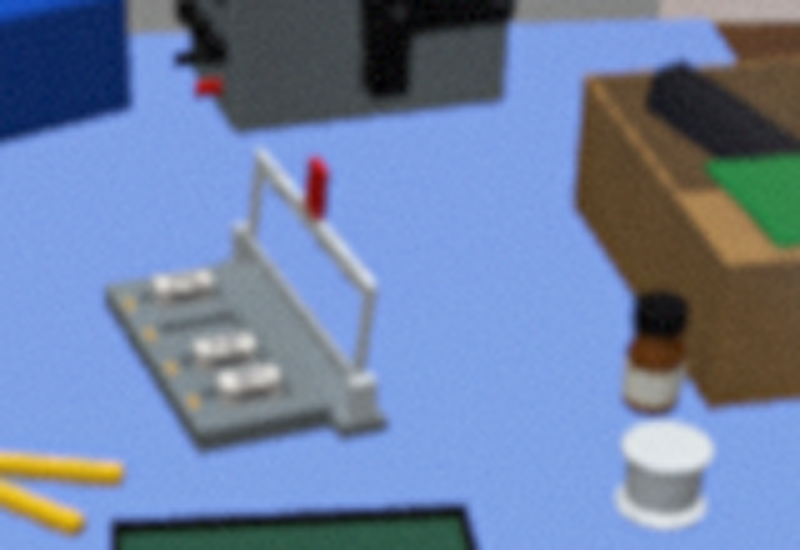

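View pics/w28.png

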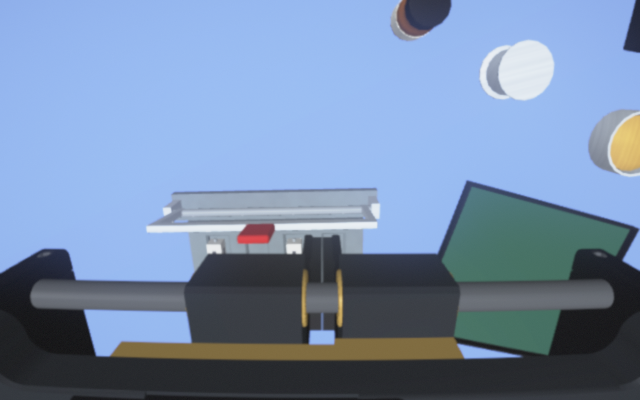

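Request:
{"method": "drive_tool", "body": {"plan": [[[0.16,0.75,-0.1,0.02,0,0.06],[0.16,0.75,-0.1,0.02,0,0.06],[0.16,0.75,-0.3,0.02,0,0.06],[0,0,-0.8,0,0,0],[0,0,-0.9,0,0,0],[0,0,-0.87,0,0,0],[0,0,0,0,0,0]]]}}

```text
time: 67.92
position: [0.5965, 0.2966, 0.291]
tool_rot: [0.991, 0.132, -0.004, 0.001]
ft_force: [-0.0, 0.3, -0.8]
grip_width: 0.0003
```

```bash
python3 - <<'E'
from clamp import *
o=robot.get_obs();t=o['position']-[0,0,.182]-J;print("tip jig",t@ex,t@ey,t[2],o['ft_force'])
w=[(.100,.112),(.090,.112),(.080,.112),(.071,.112)]
for th in np.arange(1.5,-.01,-.1):
    x=.058-.085*np.cos(th)+.0035*np.sin(th)+.0095;z=.03+.085*np.sin(th)+.0035*np.cos(th);w.append((x,z))
p=o['position'];q=o['q'];O=toolR(15.1,0)
for a in w:
    t=W(*a);q,e=ik(t,O,q);print(np.round(a,4),np.round((t-p)/.025,2).tolist(),round(e,4));p=t
save("w29.png",camera("wrist"));save("side29.png",camera("side"),(250,60,410,180),5)
E
```

```text
tip jig 0.1154621491482579 0.0010530077585144655 0.10896154930989882 [-0.0272  0.3179 -0.7627]
[0.1   0.112] [-0.59, -0.2, 0.12] 0.0
[0.09  0.112] [-0.39, -0.1, 0.0] 0.0
[0.08  0.112] [-0.39, -0.1, 0.0] 0.0
[0.071 0.112] [-0.35, -0.09, 0.0] 0.0
[0.065 0.115] [-0.23, -0.06, 0.12] 0.0
[0.0565 0.1144] [-0.33, -0.09, -0.03] 0.0
[0.0481 0.1128] [-0.32, -0.09, -0.06] 0.0
[0.04   0.1105] [-0.32, -0.09, -0.09] 0.0
[0.0321 0.1073] [-0.31, -0.08, -0.13] 0.0
[0.0245 0.1034] [-0.29, -0.08, -0.16] 0.0
[0.0174 0.0988] [-0.27, -0.07, -0.19] 0.0
[0.0108 0.0934] [-0.26, -0.07, -0.21] 0.0
[0.0047 0.0874] [-0.23, -0.06, -0.24] 0.0
[-0.0007  0.0809] [-0.21, -0.06, -0.26] 0.0
[-0.0054  0.0738] [-0.18, -0.05, -0.28] 0.0
[-0.0094  0.0663] [-0.15, -0.04, -0.3] 0.0
[-0.0127  0.0585] [-0.13, -0.03, -0.31] 0.0
[-0.0151  0.0503] [-0.09, -0.03, -0.33] 0.0
[-0.0167  0.042 ] [-0.06, -0.02, -0.33] 0.0
[-0.0175  0.0335] [-0.03, -0.01, -0.34] 0.0
```

View pics/side29.png

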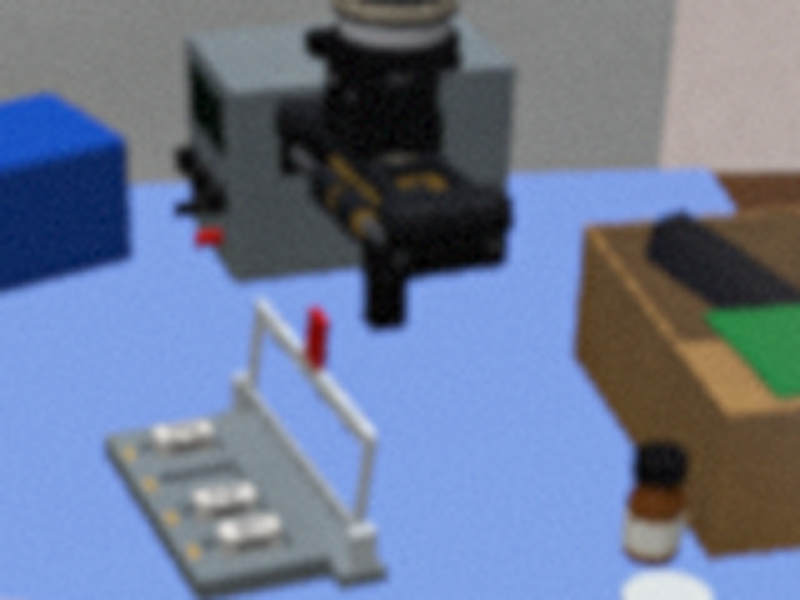

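View pics/w29.png

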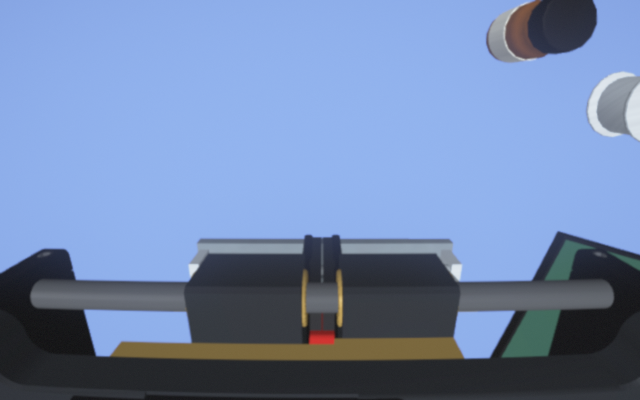

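Request:
{"method": "drive_tool", "body": {"plan": [[[-0.35,-0.1,0,0,0,0],[-0.35,-0.1,0,0,0,0],[-0.35,-0.1,0,0,0,0],[-0.35,-0.1,0,0,0,0],[-0.35,-0.1,0.06,0,0,0],[-0.3,-0.09,0.06,0,0,0],[-0.3,-0.08,0,0,0,0],[0,0,0,0,0,0]]]}}

```text
time: 69.03
position: [0.5377, 0.2792, 0.2964]
tool_rot: [0.991, 0.132, -0.002, 0.001]
ft_force: [0.1, -0.6, -0.6]
grip_width: 0.0004
```

```bash
python3 - <<'E'
from clamp import *
o=robot.get_obs();t=o['position']-[0,0,.182]-J;print("tip jig",t@ex,t@ey,t[2],o['ft_force'])
save("w30.png",camera("wrist"));save("side30.png",camera("side"),(250,60,410,180),5)
E
```

```text
tip jig 0.05421045692020769 -0.0003938040214487178 0.1144053925736584 [ 0.1298 -0.6343 -0.6075]
```

View pics/side30.png

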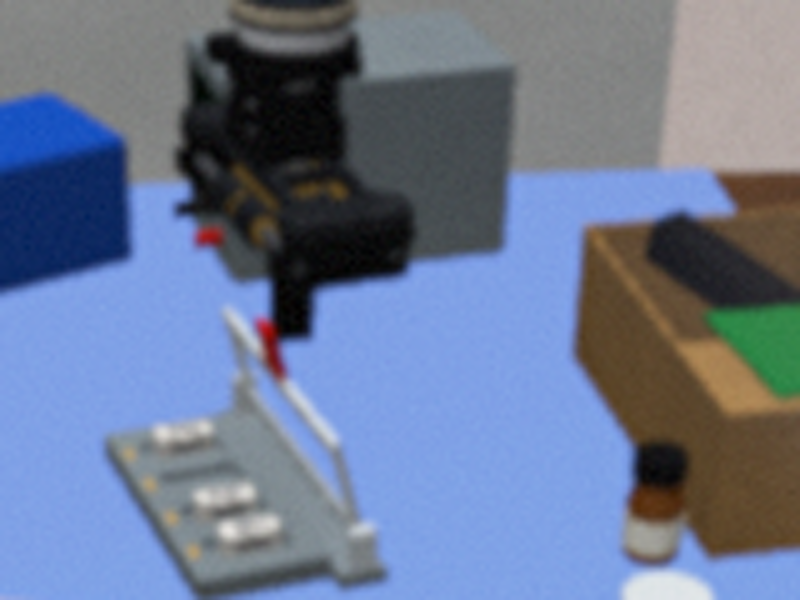

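Request:
{"method": "drive_tool", "body": {"plan": [[[-0.24,-0.06,-0.06,0,0,0],[-0.32,-0.09,-0.09,0,0,0],[-0.31,-0.08,-0.13,0,0,0],[-0.29,-0.08,-0.16,0,0,0],[-0.27,-0.07,-0.19,0,0,0],[-0.26,-0.07,-0.21,0,0,0],[-0.23,-0.06,-0.24,0,0,0],[-0.21,-0.06,-0.26,0,0,0]]]}}

```text
time: 70.12
position: [0.4849, 0.2651, 0.2626]
tool_rot: [0.991, 0.132, -0.001, 0.001]
ft_force: [0.7, -0.6, -0.5]
grip_width: 0.0003
```

```bash
python3 - <<'E'
from clamp import *
o=robot.get_obs();t=o['position']-[0,0,.182]-J;print("tip jig",t@ex,t@ey,t[2],o['ft_force'])
save("side31.png",camera("side"),(250,60,410,180),5)
E
```

```text
tip jig -0.0004563968206261434 -0.0003079203019760886 0.08057803019854765 [ 0.6797 -0.5655 -0.4755]
```

View pics/side31.png

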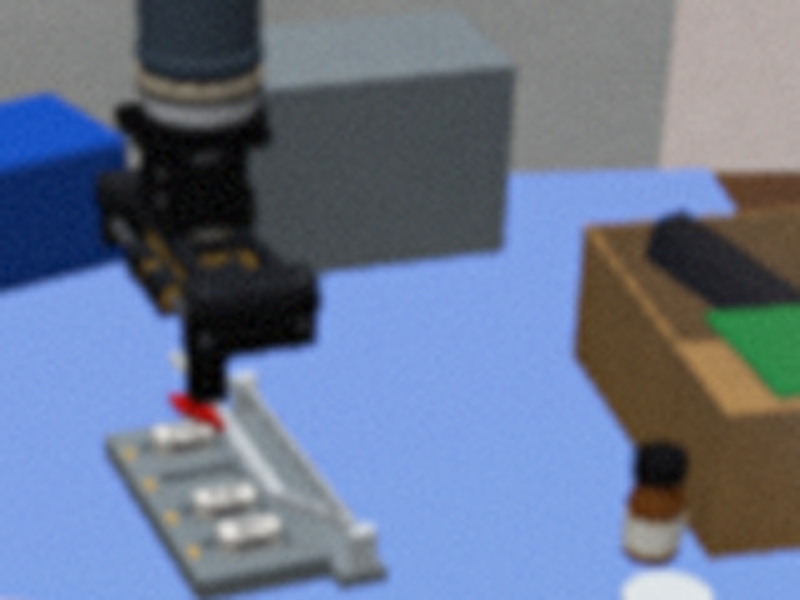

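Request:
{"method": "drive_tool", "body": {"plan": [[[-0.18,-0.05,-0.28,0,0,0],[-0.15,-0.04,-0.3,0,0,0],[-0.13,-0.03,-0.31,0,0,0],[-0.09,-0.03,-0.33,0,0,0],[-0.06,-0.02,-0.33,0,0,0],[-0.03,-0.01,-0.24,0,0,0],[0,0,0,0,0,0]]]}}

```text
time: 71.05
position: [0.4692, 0.2606, 0.2177]
tool_rot: [0.991, 0.132, -0.002, 0.001]
ft_force: [0.2, 1.0, 0.8]
grip_width: 0.0005
```

Request:
{"method": "drive_tool", "body": {"plan": [[[0,0,-0.06,0,0,0],[0,0,0,0,0,0]]]}}

```text
time: 71.3
position: [0.4693, 0.2606, 0.2171]
tool_rot: [0.991, 0.132, -0.001, 0.001]
ft_force: [-1.3, -1.5, 2.4]
grip_width: 0.0002
```

Request:
{"method": "drive_tool", "body": {"plan": [[[0,0,-0.05,0,0,0],[0,0,0,0,0,0]]]}}

```text
time: 71.55
position: [0.4692, 0.2606, 0.217]
tool_rot: [0.991, 0.132, -0.001, 0.001]
ft_force: [-4.0, -0.4, 11.5]
grip_width: 0.0005
```

Request:
{"method": "drive_tool", "body": {"plan": [[[0,0,-0.04,0,0,0],[0,0,0,0,0,0]]]}}

```text
time: 71.8
position: [0.4691, 0.2606, 0.2168]
tool_rot: [0.991, 0.132, -0.001, 0.001]
ft_force: [-3.6, -2.0, 18.8]
grip_width: 0.0005
```

```bash
python3 - <<'E'
from clamp import *
o=robot.get_obs();t=o['position']-[0,0,.182]-J;print("tip jig",t@ex,t@ey,t[2],o['ft_force'])
save("side32.png",camera("side"),(250,110,350,190),7)
E
```

```text
tip jig -0.01687592808137077 -0.00047183586813990457 0.03483690634130121 [-3.5607 -2.0321 18.8164]
```

View pics/side32.png

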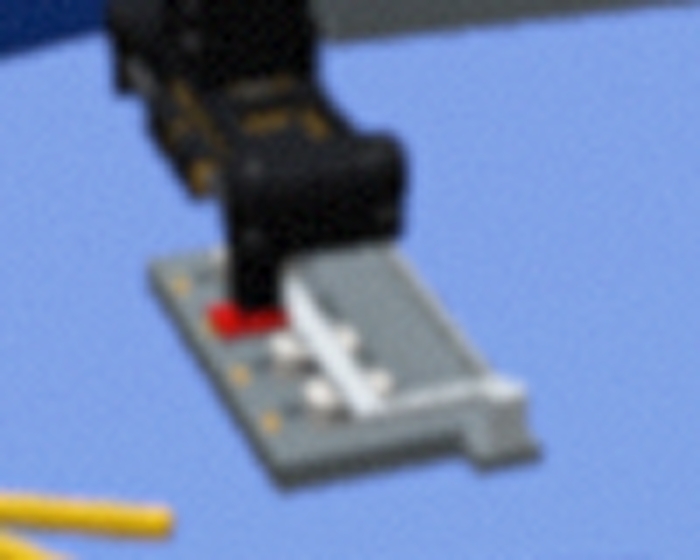

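Request:
{"method": "drive_tool", "body": {"plan": [[[0,0,0.3,0,0,0],[0,0,0.6,0,0,0],[0,0,1,0,0,0],[0,0,1,0,0,0],[0,0,1,0,0,0],[0,0,1,0,0,0],[0,0,0.3,0,0,0],[0,0,0,0,0,0]]]}}

```text
time: 72.85
position: [0.4693, 0.2607, 0.3448]
tool_rot: [0.991, 0.132, -0.001, 0.001]
ft_force: [0.1, -0.3, -0.8]
grip_width: 0.0009
```

```bash
python3 - <<'E'
from clamp import *
save("w33.png",camera("wrist"))
save("side33.png",camera("side"),(250,110,350,190),7)
im=camera("top");save("top33.png",im,(120,90,500,290),2)
E
```

```text
(no output)
```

View pics/w33.png

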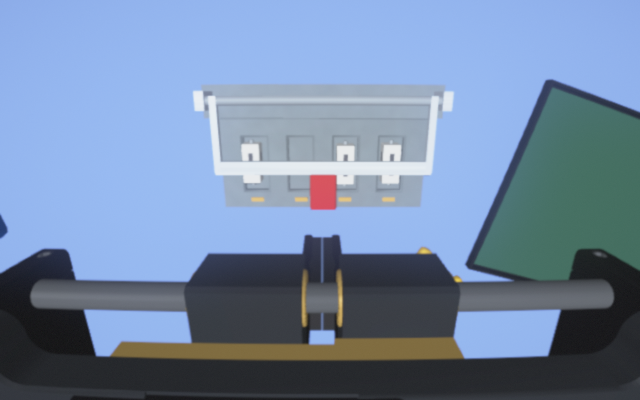

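View pics/side33.png

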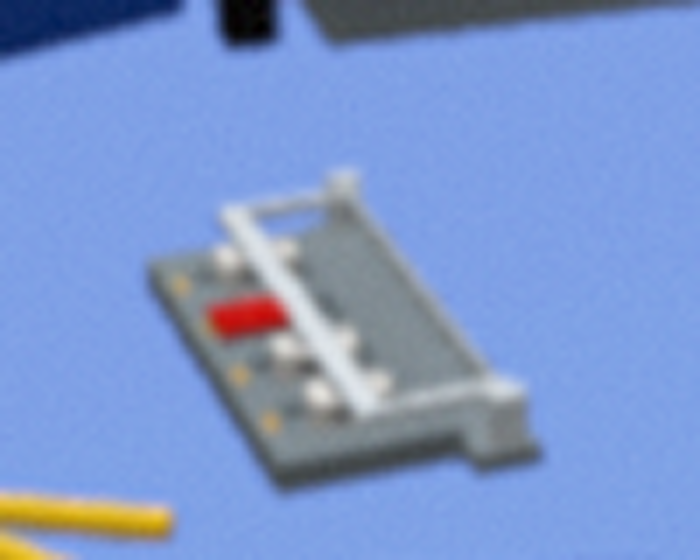

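View pics/top33.png

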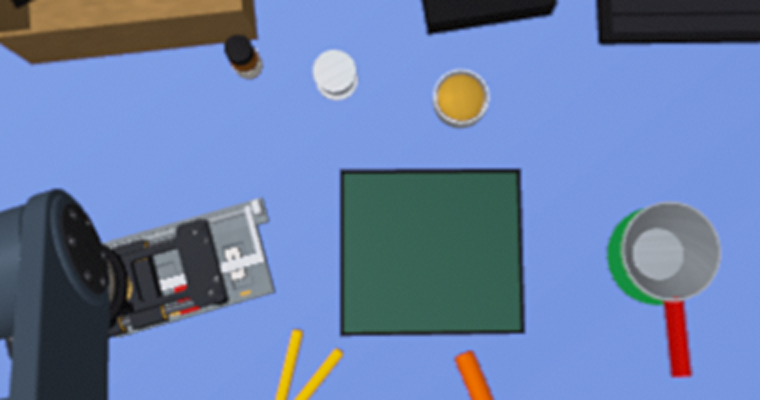

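```bash
python3 - <<'E'
from clamp import *
o=robot.get_obs()
c=[]
for n,box in(("wrist",(200,150,450,220)),("side",(260,140,310,180))):
    im=camera(n);H,S,V=cv2.split(cv2.cvtColor(im,cv2.COLOR_RGB2HSV));m=((H<6)|(H>174))&(S>130)&(V>70);k=np.zeros_like(m);x0,y0,x1,y1=box;k[y0:y1,x0:x1]=1
    ys,xs=np.nonzero(m&k);c.append([xs.mean(),ys.mean()]);print(n,c[-1],len(xs))
P,g=tri(c[0],c[1],"wrist","side",o);print(P,g,"jig",(P-J)@ex,(P-J)@ey)
E
```

```text
wrist [np.float64(322.6097867001255), np.float64(190.9159347553325)] 797
side [np.float64(284.74418604651163), np.float64(154.8372093023256)] 43
[0.4641 0.2598 0.0289] 0.0013435031985681801 jig -0.021976870075308567 -2.278115952577413e-05
```

```bash
python3 - <<'E'
from rig import robot
print(robot.hand_in())
E
```

```text
the job is handed in; nothing more can be done
None
```

The job is finished and handed in at about 73 s of the 210 s allowed. The hand-in reports no verdict.

**What I did:** I tipped all three resistors that were present out of the cup into the tray and stood the empty cup on the pad. I then laid each resistor in its own jig pocket and swung the clamp frame down by pushing its red tab.

**Cup knocked:** while I was placing resistors, the cup was knocked about 7 cm off the pad. I put it back before touching the clamp, so the cup was last set down after the resistors were in the jig.

**Last checks:**
- **Cup:** it stands upright and empty within about 3 mm of the pad's centre. The top and side cameras disagree by about 5 mm on where that centre is.
- **Resistors:** all three look home. The first one measured flat at the right height, but sits about 2.4 mm off-centre in its pocket, still within the slack. The other two I checked only by eye and by contact force.
- **Clamp:** it stopped hard under 19 N, with the fingertips at 34.8 mm against the expected 34 mm. A camera check put the tab's centre at 29 mm, about 5 mm lower than the fingertip reading. Both fit a shut clamp.
- **Tin and spool:** I never went near them, and in the last top view they look where they were at the start.

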